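# Fetch the crucible from the blocked drawer and seat it in the triangle

## Robot

A 6-joint arm with a two-finger parallel gripper is mounted at the origin on a cart in front of the work surface, level with it; the furniture and walls round the work are solid. World frame = base frame: x ahead of the robot, y to its left, z up, the work surface at z = 0. Lengths are in m, angles in degrees, forces in N, time in s.
With the tool pointing down it reaches from about 0.25 to 0.725 m from the base axis. Payload 9.7 kg.
Tool frame: the origin (TCP) lies between the finger pads; the fingertips stand 22 mm ahead of it and the grasp point (between the pads) lies 3 mm ahead of it; z points along the fingers, y is the line along which they close (so a half turn about z gives the same grasp; the last joint's range is limited). The gripper opens to 85 mm and grips with 20 to 120 N. Pads are 22 mm wide; open, the fingers measure 114 mm over their backs; the gripper's body (76 mm by 85 mm) begins 54 mm behind the grasp point. The pads swing forward as they close: fully open they stand 13 mm farther back than shut.
Start: joints at [-63.484, 4.979, 10.078, 95.1, 0, 90], TCP at [0.246, -0.492, 0.253] pointing down, gripper open.
Joint ranges: [-179.16, 179.16], [-48.56, 103.87], [-65.8, 70.77], [-126.05, 130.52], [-82.76, 87.17], [-180, 180]. Speed limits (degrees/s): [127.2, 127.2, 147.25, 180, 180, 180].

## Interface

Orientations are given as [roll, pitch, yaw] about the fixed x, y, z axes, in that order (R = Rz(yaw) Ry(pitch) Rx(roll)).
In Python, from workcell import bot, viewer, finder gives the robot as it stands.
- The arm moves only by the tool move_arm, never from a script. Its arguments are lists of equal length, an entry for each row: "offset": the shift along the tool's x, y, z in cm, a list of three; "twist": the turn, a rotation vector about the tool's x, y, z in rad, a list of three; "grip": the opening, from 0 (shut) to 1 (fully open). In form: {"offset": [[x, y, z], ...], "twist": [[ax, ay, az], ...], "grip": [grip, ...]}. A call has 1 to 5 rows; each row shifts and turns the commanded pose from where the row before left it, along the tool's axes as they then stand; what a row does not reach is not made up. A row lasts 1/10 s, in which the tool goes at most 50 mm and 8.59 degrees, less where a joint would pass 70% of its speed; a pose out of reach is approached as far as the arm can. A call is refused whole if a number of a shift passes 5 or a number of a turn 0.15, either way. A call with a gripper value outside its range is refused whole. The fingers move at their own pace and stop on an object; "force" is the grip in N (left out, the last holds). Time passes only in rows, so rows that do not move let the fingers close. It gives the time, the measured TCP pose, the force, the opening and the grip force at its end, in the units of the state.
- bot.get_obs(): the state, without advancing time (a new reading comes with each control period).
- viewer.camera(name): name is "scene" or "top" or "wrist"; returns a dict with "color" (400x640x3 uint8, red, green, blue), "depth" (400x640 float32, m along the optical axis (not along the pixel's ray), 0 where there is no reading), "vfov" (degrees; the focal length in pixels is half the picture's height over the tangent of half this angle, whatever the lens; pixels are square), "cx", "cy" (the principal point, pixels), "k1" (the pictures are not rectified: a ray, as slopes to the right and down, at radius r is drawn at 1 + k1 r^2 times it, then the intrinsics apply), "position" and "attitude" of the camera in the world; the wrist camera has in their place "tool_from_camera" (4x4, takes a point from camera to tool coordinates, whose origin is the TCP and whose axes are the flange's). Camera axes: x right, y down, z forward; pixel columns grow to the right and rows downward; lengths in m; the calibration is good to about 2 mm. A picture is of the moment at which its call begins: read the wrist's pose just before it.
- bot.job_done(): hands the job in; it is judged then, once.
Trained networks look in a picture, given as the dict that the camera call returned (one of the last four; its "shot" number tells which), for a name from the list of things; names that differ only in an ending like _2 or _b are one class to them, and where a whole thing is asked for, a point or a joint stands for the part that bears it (a point fixed in the world has none). Each returns a list of dicts, best first, with "p" (0 to 1); they miss things now and then, are a little off and sometimes report something else, mostly with a low value. They report only what shows in the picture. A call takes as long as a camera call. They do not tell look-alikes from the thing itself.
- finder.boxes_of(picture, thing): "position" ([column, row] in pixels, amid what is visible of it).
- finder.pinpoint(picture, thing): "position" ([column, row] in pixels: a listed point, or the origin of a listed thing).
The state is a dict: "time": time; "q": joint angles; "qd": joint speeds; "joint_efforts": joint torques, N m; "ee_pos": TCP position; "tcp_rot": TCP orientation; "wrist_force": force on the tool from outside, world axes, zero at the start; "torque": the same for the moment, N m; "opening": finger opening in m; "grasp_force": force on a finger pad.
Only numpy, scipy, OpenCV 4.12 (cv2) and the standard library are available. Lean on these libraries where they do the work, as an engineer would, in place of code of your own. Each camera call takes 0.05 s, during which the arm holds its last target. There are 200 camera calls.

## Task

The crucible is in the low drawer box, but glassware stands in front of its drawer: first stand the measuring cylinder, the beaker and the dropper bottle aside in the enamel tray, then open the drawer and seat the crucible upright in the clay triangle on the tripod. Then shut the drawer fully, with the petri dish left in its compartment, and stand each of the three pieces of glassware back where it stood; nothing may be tipped over.

Things in the scene. Friction and masses are not known exactly. Their poses are not given: they have to be found in the camera images.
- measuring_cylinder: Tall clear glass measuring cylinder, 197 mm high: tube 28 mm in diameter on a foot 58 mm across and 6 mm thick; 0.11 kg. Origin at the centre of its underside, z up. One of three pieces of glassware in a row before the drawer, in any order, about 85 mm apart, centres 80 to 86 mm in front of the drawer's front face.
- beaker: Clear glass beaker without a handle, outer diameter 53 mm (55 mm over the rim and spout, spout on its +y side), 70 mm high, wall about 2 mm; 0.05 kg. Origin at the centre of its underside, z up. Stands on the bench in front of the drawer.
- dropper_bottle: Small brown glass dropper bottle with a black collar and a red rubber bulb, 85 mm high; body a 36 mm cylinder up to 36 mm height, shoulder and bulb narrower above; 0.05 kg. Origin at the centre of its underside, z up. Stands on the bench in front of the drawer.
- crucible: White porcelain crucible, open at the top, 36 mm high, tapering from 40 mm outside diameter at the rim (34 mm at 15 mm height) to 24 mm at the foot; 0.04 kg. Origin at the centre of its underside, z up. At the start it stands in one of the two compartments of the shut drawer, seen through the box's clear top.
- petri_dish: Small round glass petri dish, 50 mm diameter, 14 mm high, in the drawer's other compartment; it stays there. Origin at the centre of its underside.
- enamel_tray: White enamelled tray with a blue rim, fixed, 207 mm (its x) by 271 mm (its y), rim 45 mm high, on the left or the right of the drawer box. Flat floor 3 to 5 mm above the bench, about 150 mm (x) by 205 mm (y), then sloping sides. Origin at the centre of its underside.
- tripod: Fixed steel tripod with a clay triangle (three terracotta tubes 9 mm thick) on a white 130 mm square mat, at the side away from the tray. Origin at the centre of its underside, z up; the triangle is centred above it. The tubes' tops are 90 mm above the bench and leave a gap of 33 mm inscribed diameter where the crucible's taper rests: seated, its underside is 63 to 70 mm above the bench.
- drawer (a joint): Opening of the drawer in m: 0 shut, 0.085 at its stop. No spring; stays where it is left (friction about 1 N).
- drawer_box: Low fixed box, 140 mm deep (x), 250 wide (y), 62 high, clear top, one white drawer facing the robot. Origin at the centre of its underside; drawer opens along its -x. Case front edge at x = -70 mm. Drawer floor 11 mm above the bench; low divider (27 mm) between two compartments 113 mm wide. Shut, crucible and dish are at x = -28 to -35, y = +-50 to 64 mm, so open 75 mm or more to lift one out.
- handle (a point): Middle of the drawer's level steel bar handle: 10 mm thick, 104 mm long along the box's y, centreline 42 mm above the bench and 36 mm in front of the white drawer front; moves with the drawer.
Not all that is in view belongs to the job. What is shaped like the measuring_cylinder but turquoise or yellow is not meant.

How it is judged:
By the outcome, as a careful person would: the job done as asked, in the order asked, and still so for the second after the job is handed in, with the robot touching nothing.
It also fails if it takes over 152 s, if anything falls off the work surface, if the arm or the gripper's body presses on something with over 40 N, if the wrist force passes 120 N, or if a joint passes its speed limit or range.

## Working session

There is one attempt and no reset: what is moved stays moved. The work goes in short steps, Python scripts to look and compute and a tool call to move; the robot and the scene stay as the last step left them, time stands still between calls to the robot, and variables do not carry over. Pictures are saved under pics/ and viewed, at most 14 in all, crops included, and the job is handed in when it is done.

Besides the shell and the picture viewer there is one more tool, called after "Emit:" in YAML: its name, and indented under it one key for each argument. move_arm: Moves the arm, as the interface text tells. Its arguments: {"type":"object","properties":{"offset":{"type":"array","items":{"type":"array","items":{"type":"number"}}},"twist":{"type":"array","items":{"type":"array","items":{"type":"number"}}},"grip":{"type":"array","items":{"type":"number"}},"force":{"type":"number"}},"required":["offset","twist","grip"]}

```bash
ls; mkdir -p pics; cat > h.py <<'E'
import numpy as np, cv2
from scipy.spatial.transform import Rotation as R
from workcell import bot, viewer, finder
def save(p,name): cv2.imwrite('pics/'+name,cv2.cvtColor(p['color'],cv2.COLOR_RGB2BGR))
def pose(p,obs=None):
    if 'tool_from_camera' in p:
        T=np.eye(4);T[:3,:3]=R.from_euler('xyz',obs['tcp_rot'],degrees=True).as_matrix();T[:3,3]=obs['ee_pos']
        return T@np.array(p['tool_from_camera'])
    T=np.eye(4);a=np.array(p['attitude'])
    T[:3,:3]=a if a.shape==(3,3) else R.from_euler('xyz',a,degrees=True).as_matrix()
    T[:3,3]=p['position'];return T
def K(p):
    f=p['color'].shape[0]/2/np.tan(np.radians(p['vfov'])/2)
    return f
def slopes(p,uv):
    uv=np.atleast_2d(np.array(uv,float));f=K(p)
    d=np.c_[(uv[:,0]-p['cx'])/f,(uv[:,1]-p['cy'])/f]
    s=d.copy()
    for _ in range(20): s=d/(1+p['k1']*(s**2).sum(1,keepdims=True))
    return s
def atz(p,uv,z,obs=None):
    T=pose(p,obs);s=slopes(p,uv);d=np.c_[s,np.ones(len(s))]@T[:3,:3].T;o=T[:3,3]
    return o+d*((z-o[2])/d[:,2])[:,None]
def cloud(p,obs=None):
    h,w=p['depth'].shape;v,u=np.mgrid[:h,:w];s=slopes(p,np.c_[u.ravel(),v.ravel()])
    z=p['depth'].ravel();P=np.c_[s*z[:,None],z];T=pose(p,obs)
    W=P@T[:3,:3].T+T[:3,3];W[z==0]=np.nan
    return W.reshape(h,w,3)
E
python3 - <<'E'
from h import *
o=bot.get_obs();print(o)
for n in ['top','scene']:
    p=viewer.camera(n);save(p,n+'0.png');print(n,{k:v for k,v in p.items() if k not in('color','depth')})
    for t in ['measuring_cylinder','beaker','dropper_bottle','crucible','petri_dish','enamel_tray','tripod','drawer_box','handle']:
        r=finder.pinpoint(p,t);print(t,[(np.round(x['position']).tolist(),round(x['p'],2)) for x in r[:4]],
         [np.round(atz(p,x['position'],0.042 if t=='handle' else 0.011 if t in('crucible','petri_dish') else 0)[0],3).tolist() for x in r[:4]])
E
```

```text
pics
{'time': 0.0, 'q': array([-6.34847790e+01,  5.01162004e+00,  1.00325759e+01,  9.50998541e+01,
        6.96252799e-04,  9.00011417e+01]), 'qd': array([-0.01734397,  0.06574859, -0.04301562, -0.05048772, -0.03305981,
       -0.02473165]), 'joint_efforts': array([-1.12375608e-03, -5.20392466e+01,  4.64807224e+01,  1.61880342e-02,
       -1.95975485e-05,  1.75677354e-05]), 'ee_pos': array([ 0.24544772, -0.49195747,  0.25256125]), 'tcp_rot': array([-1.79921102e+02, -6.94680015e-04,  2.65140784e+01]), 'wrist_force': array([ 0.10663892, -0.22851006, -0.63921204]), 'torque': array([-0.00981966,  0.0087921 ,  0.02591313]), 'grasp_force': 0.0, 'opening': 0.08564131105450071}
top {'vfov': 48.474238959666906, 'cx': 316.4010772886258, 'cy': 197.41081739316323, 'k1': -0.029286067789707684, 'position': array([ 0.35645694, -0.00979173,  1.27276918]), 'attitude': array([-173.44203436,    1.1336258 ,  -90.1959857 ]), 'shot': 1}
measuring_cylinder [([254.0, 236.0], 0.91), ([377.0, 240.0], 0.9), ([346.0, 208.0], 0.68)] [[0.393, 0.193, 0.0], [0.379, -0.156, 0.0], [0.472, -0.069, 0.0]]
beaker [([288.
[... 443 characters left out ...]
363, 'k1': -0.004437608234896417, 'position': array([0.63986218, 0.99177338, 0.6711754 ]), 'attitude': array([-120.75104677,   -0.31868232,  172.36076445]), 'shot': 2}
measuring_cylinder [([330.0, 214.0], 0.77), ([348.0, 194.0], 0.75), ([375.0, 263.0], 0.68)] [[0.464, -0.042, 0.0], [0.388, -0.148, 0.0], [0.389, 0.19, -0.0]]
beaker [([341.0, 243.0], 0.95)] [[0.457, 0.102, 0.0]]
dropper_bottle [([331.0, 223.0], 0.64)] [[0.468, 0.005, 0.0]]
crucible [] []
petri_dish [] []
enamel_tray [([302.0, 170.0], 0.58)] [[0.514, -0.331, 0.0]]
tripod [([353.0, 320.0], 0.66)] [[0.479, 0.366, 0.0]]
drawer_box [([270.0, 230.0], 0.63)] [[0.637, 0.017, 0.0]]
handle [([317.0, 216.0], 0.66)] [[0.51, 0.027, 0.042]]
```

View pics/top0.png

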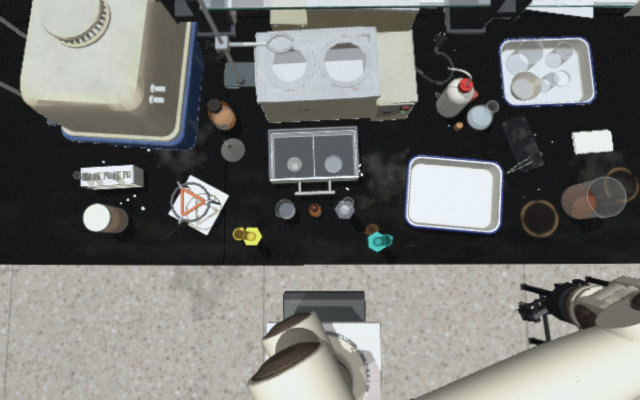

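View pics/scene0.png

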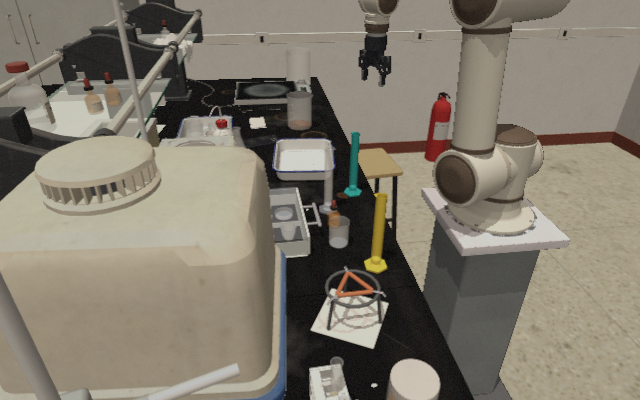

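The row of clear glassware is beaker (286,210), dropper bottle (315,210) and clear cylinder (345,208). The yellow (250,236) and turquoise (379,241) cylinders are look-alikes, so they aren't the ones meant. The crucible shows in the left compartment (294,164) and the dish in the right (333,163). The tray is on the right, the tripod on the left. I'll move the wrist over the row for a closer look.

Emit:
move_arm:
  offset:
    - [0,0,-2.5]
    - [0,0,-2.5]
    - [0,0,-2.5]
    - [0,0,-2.5]
  twist:
    - [0,0,0.1157]
    - [0,0,0.1157]
    - [0,0,0.1157]
    - [0,0,0.1157]
  grip: [1,1,1,1]

```text
time: 1.4
ee_pos: [0.2455, -0.492, 0.3543]
tcp_rot: [180.0, -0.0, -0.3]
wrist_force: [1.1, 0.8, -1.0]
opening: 0.0856
grasp_force: 0.0
```

Emit:
move_arm:
  offset:
    - [1.2,-4.7,0]
    - [1.2,-4.7,0]
    - [1.2,-4.7,0]
    - [1.2,-4.7,0]
    - [1.2,-4.7,0]
  twist:
    - [0,0,0]
    - [0,0,0]
    - [0,0,0]
    - [0,0,0]
    - [0,0,0]
  grip: [1,1,1,1,1]

```text
time: 1.9
ee_pos: [0.3055, -0.2554, 0.3533]
tcp_rot: [180.0, -0.0, -0.0]
wrist_force: [0.5, -0.0, 0.0]
opening: 0.0852
grasp_force: 0.0
```

Emit:
move_arm:
  offset:
    - [1.2,-4.7,0]
    - [1.2,-4.7,0]
    - [1.2,-4.7,0]
    - [1.2,-4.7,0]
    - [1.2,-4.7,0]
  twist:
    - [0,0,0]
    - [0,0,0]
    - [0,0,0]
    - [0,0,0]
    - [0,0,0]
  grip: [1,1,1,1,1]

```text
time: 2.4
ee_pos: [0.3654, -0.0202, 0.3536]
tcp_rot: [180.0, -0.1, -0.0]
wrist_force: [1.6, -1.2, -0.0]
opening: 0.0855
grasp_force: 0.0
```

Emit:
move_arm:
  offset:
    - [1.0,-4.7,0]
    - [0,0,0]
    - [0,0,0]
  twist:
    - [0,0,0]
    - [0,0,0]
    - [0,0,0]
  grip: [1,1,1]

```text
time: 2.7
ee_pos: [0.3757, 0.0093, 0.3533]
tcp_rot: [-179.3, 0.0, 1.0]
wrist_force: [-1.2, -0.1, -0.3]
opening: 0.0853
grasp_force: 0.0
```

```bash
python3 - <<'E'
from h import *
o=bot.get_obs();print(o['ee_pos'],o['tcp_rot'],o['q'],o['qd'])
p=viewer.camera('wrist');save(p,'w1.png');print({k:v for k,v in p.items() if k not in('color','depth')})
for t in ['measuring_cylinder','beaker','dropper_bottle','crucible','petri_dish','drawer_box','handle']:
    r=finder.pinpoint(p,t);print(t,[(np.round(x['position']).tolist(),round(x['p'],2)) for x in r[:3]],
     [np.round(atz(p,x['position'],0.042 if t=='handle' else 0.011 if t in('crucible','petri_dish') else 0,o)[0],4).tolist() for x in r[:3]])
o=bot.get_obs();print(o['ee_pos'],o['tcp_rot'])
E
```

```text
[0.37574758 0.00932741 0.35327294] [-1.79347734e+02  1.95268352e-02  1.00731875e+00] [  0.96560631 -14.67888926   3.2636521  107.96254307   0.65225191
 179.95828486] [-2.29437604 -0.5481377  -0.21257721  0.19453297 -0.1375318   0.15146282]
{'vfov': 66.83817134820966, 'cx': 321.1074820192658, 'cy': 194.77774989825457, 'k1': -0.004146279864492624, 'tool_from_camera': array([[ 1.60209143e-03, -9.62163657e-01, -2.72467484e-01,
         6.95821890e-02],
       [ 9.99998641e-01,  1.64778497e-03,  6.11098386e-05,
        -7.81862832e-04],
       [ 3.90170159e-04, -2.72467212e-01,  9.62164989e-01,
        -1.20293909e-01],
       [ 0.00000000e+00,  0.00000000e+00,  0.00000000e+00,
         1.00000000e+00]]), 'shot': 3}
measuring_cylinder [([198.0, 145.0], 0.83), ([372.0, 92.0], 0.7), ([433.0, 157.0], 0.59)] [[0.3879, 0.2062, 0.0], [0.4714, -0.059, 0.0], [0.3757, -0.1611, 0.0]]
beaker [([261.0, 95.0], 0.84), ([317.0, 57.0], 0.48)] [[0.4637, 0.1048, 0.0], [0.5172, 0.0227, 0.0]]
dropper_bottle [] []
crucible [] []
petri_dish [] []
drawer_box [([316.0, 93.0], 0.6)] [[0.4681, 0.0228, 0.0]]
handle [([316.0, 56.0], 0.59)] [[0.512, 0.0226, 0.042]]
[0.37573029 0.00833328 0.35337668] [-1.79329706e+02 -7.97715907e-03  8.56486403e-01]
```

View pics/w1.png

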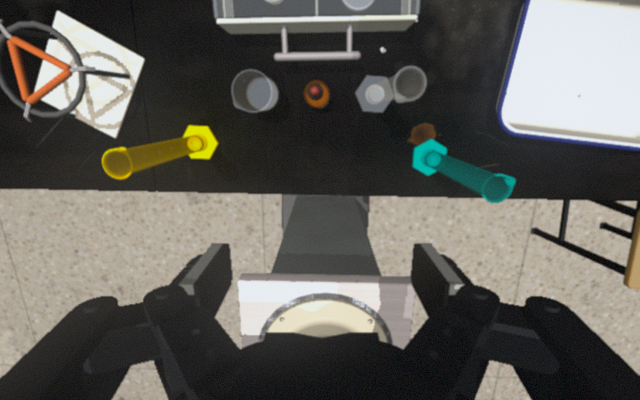

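The wrist view confirms the clear cylinder (374,94), dropper bottle (316,95) and beaker (255,92), with the handle bar at (316,56). Joint 6 is at its limit at this yaw, so I'll turn to yaw 90, where the fingers close along x, and look again.

Emit:
move_arm:
  offset:
    - [0,0,0]
    - [0,0,0]
    - [0,0,0]
    - [0,0,0]
    - [0,0,0]
  twist:
    - [0,0,-0.1428]
    - [0,0,-0.1428]
    - [0,0,-0.1428]
    - [0,0,-0.1428]
    - [0,0,-0.1428]
  grip: [1,1,1,1,1]

```text
time: 3.6
ee_pos: [0.3758, 0.0086, 0.3533]
tcp_rot: [-179.5, -0.4, 42.1]
wrist_force: [-0.6, 0.0, -0.2]
opening: 0.0853
grasp_force: 0.0
```

Emit:
move_arm:
  offset:
    - [0,0,0]
    - [0,0,0]
    - [0,0,0]
    - [0,0,0]
    - [0,0,0]
  twist:
    - [0,0,-0.1428]
    - [0,0,-0.1428]
    - [0,0,-0.1428]
    - [0,0,-0.1428]
    - [0,0,-0.1428]
  grip: [1,1,1,1,1]

```text
time: 4.1
ee_pos: [0.3758, 0.0086, 0.3533]
tcp_rot: [-179.9, -0.7, 83.1]
wrist_force: [0.2, 0.4, -0.1]
opening: 0.0854
grasp_force: 0.0
```

Emit:
move_arm:
  offset:
    - [0,0,0]
    - [-3.5,4,0]
    - [-3.5,4,0]
    - [0,0,0]
    - [0,0,0]
  twist:
    - [0,0,-0.1428]
    - [0,0,0]
    - [0,0,0]
    - [0,0,0]
    - [0,0,0]
  grip: [1,1,1,1,1]

```text
time: 4.6
ee_pos: [0.4525, -0.0565, 0.3516]
tcp_rot: [-179.9, -0.7, 90.8]
wrist_force: [0.5, 0.6, 0.0]
opening: 0.0856
grasp_force: 0.0
```

```bash
python3 - <<'E'
from h import *
o=bot.get_obs();print(o['ee_pos'],o['tcp_rot'],o['q'],o['qd'])
p=viewer.camera('wrist');save(p,'w2.png')
im=cv2.imread('pics/w2.png');import pickle;pickle.dump((p,o),open('w2.pkl','wb'))
for t in ['measuring_cylinder','beaker','dropper_bottle','crucible','petri_dish','drawer_box','handle','tripod','enamel_tray']:
    r=finder.pinpoint(p,t);print(t,[(np.round(x['position']).tolist(),round(x['p'],2)) for x in r[:3]],
     [np.round(atz(p,x['position'],0.042 if t=='handle' else 0.011 if t in('crucible','petri_dish') else 0,o)[0],4).tolist() for x in r[:3]])
E
```

```text
[ 0.45246191 -0.0565336   0.35156684] [-179.85893642   -0.69736004   90.81693171] [ -7.50820212  -4.13475461  12.11590542 106.49122227   0.66958302
  81.67260202] [ 1.42380881 -3.08955418 -0.54771115  0.66363041  0.04221639  0.27201529]
measuring_cylinder [([276.0, 216.0], 0.94), ([331.0, 159.0], 0.87)] [[0.379, -0.1524, 0.0], [0.4681, -0.0578, 0.0]]
beaker [([331.0, 48.0], 0.94)] [[0.464, 0.102, 0.0]]
dropper_bottle [([327.0, 105.0], 0.6)] [[0.4593, 0.0241, 0.0]]
crucible [] []
petri_dish [] []
drawer_box [([439.0, 104.0], 0.86)] [[0.6273, 0.0285, 0.0]]
handle [([366.0, 104.0], 0.74)] [[0.5124, 0.0241, 0.042]]
tripod [] []
enamel_tray [([346.0, 328.0], 0.69), ([329.0, 50.0], 0.39), ([364.0, 107.0], 0.27)] [[0.5035, -0.367, 0.0], [0.4608, 0.0991, 0.0], [0.515, 0.0218, 0.0]]
```

View pics/w2.png

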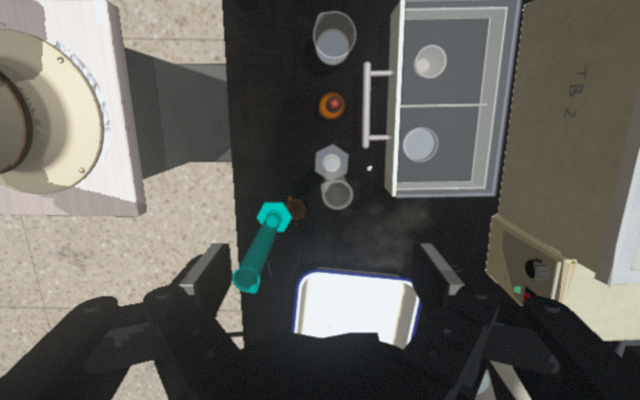

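```bash
cat >> h.py <<'E'
def togo(t,yaw,o=None):
    o=o or bot.get_obs();A=R.from_euler('xyz',o['tcp_rot'],degrees=True);B=R.from_euler('xyz',[180,0,yaw],degrees=True)
    print('at',np.round(o['ee_pos'],4),np.round(o['tcp_rot'],1),'| cm then (twist first)',np.round(B.inv().apply(np.array(t)-o['ee_pos'])*100,2),'twist',np.round((A.inv()*B).as_rotvec(),4))
E
python3 - <<'E'
from h import *
import pickle
p,o=pickle.load(open('w2.pkl','rb'))
im=cv2.imread('pics/w2.png')[0:215,230:515];cv2.imwrite('pics/w2c.png',cv2.resize(im,None,fx=2.7,fy=2.7,interpolation=cv2.INTER_CUBIC))
togo([.4525,-.0565,.35],90)
W=cloud(p,o)
for n,uv in dict(bulb=(336,103),foot=(331,160),rimc=(337,193),bk=(334,42),cruc=(431,62),dish=(420,145),barL=(367,66),barR=(366,145)).items(): print(n,W[uv[1],uv[0]])
g=cv2.cvtColor(im,cv2.COLOR_BGR2GRAY)
E
```

```text
at [ 0.4519 -0.0554  0.3528] [180.   -0.7  91. ] | cm then (twist first) [-0.11  0.06  0.28] twist [ 0.0005 -0.0116  0.0171]
bulb [0.46948502 0.02410072 0.08316695]
foot [ 0.46585187 -0.05016293  0.05859311]
rimc [ 0.47032771 -0.07274282  0.15042352]
bk [0.46786826 0.10941524 0.00210735]
cruc [0.58802542 0.07591608 0.06276157]
dish [ 0.58497221 -0.02749371  0.0614829 ]
barL [0.51040387 0.07235428 0.04571394]
barR [ 0.51455836 -0.03018466  0.04631476]
```

View pics/w2c.png

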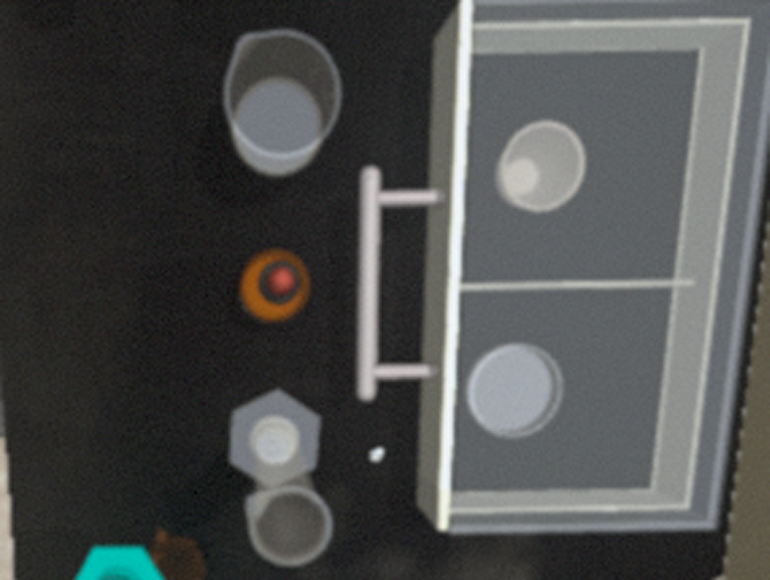

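The crop confirms it. The clear hex-footed cylinder has its foot at crop (275,438) and the turquoise look-alike is only just visible at the lower left. The beaker base is at (278,129), the dropper shoulder circle at (275,286), the crucible at (540,165) on the left and the dish on the right.

```bash
python3 - <<'E'
from h import *
import pickle
p,o=pickle.load(open('w2.pkl','rb'))
o2=dict(o);o2['ee_pos']=np.array([.4522,-.056,.3522]);o2['tcp_rot']=[180,-.7,90.9]
px=lambda x,y:(230+x/2.7,y/2.7)
for n,c,z in [('cylfoot',(275,438),.006),('cyltop',(289,525),.197),('bk base',(278,129),0),('bk rim',(283,93),.07),('drop',(275,286),.036),('bulb',(283,279),.083),
  ('barL',(370,172),.047),('barR',(367,395),.047),('cruc rim',(544,167),.047),('cruc bottom',(522,178),.013),('dish top',(515,390),.025),('front topL',(464,0),.05),('front topR',(443,525),.05),('casecornerR',(720,525),.062)]:
    print(n,np.round(atz(p,px(*c),z,o2)[0],4))
togo([.4677,-.059,.26],90)
E
```

```text
cylfoot [ 0.4696 -0.061   0.006 ]
cyltop [ 0.468  -0.0615  0.197 ]
bk base [0.4671 0.103  0.    ]
bk rim [0.4666 0.1044 0.07  ]
drop [0.4664 0.0222 0.036 ]
bulb [0.4684 0.0243 0.083 ]
barL [0.5105 0.0757 0.047 ]
barR [ 0.515  -0.0313  0.047 ]
cruc rim [0.5945 0.0795 0.047 ]
cruc bottom [0.5949 0.0793 0.013 ]
dish top [ 0.5986 -0.0295  0.025 ]
front topL [0.549  0.1491 0.05  ]
front topR [ 0.5591 -0.0994  0.05  ]
casecornerR [ 0.7006 -0.0938  0.062 ]
at [ 0.4519 -0.0554  0.3528] [180.   -0.7  91. ] | cm then (twist first) [-0.36  1.58  9.28] twist [ 0.0005 -0.0116  0.0171]
```

Emit:
move_arm:
  offset:
    - [0,0,0]
    - [-0.55,1.7,4]
    - [0,0,4.5]
    - [0,0,4]
    - [0,0,2]
  twist:
    - [0,-0.0116,0.0171]
    - [0,0,0]
    - [0,0,0]
    - [0,0,0]
    - [0,0,0]
  grip: [0.8,0.8,0.8,0.8,0.8]

```text
time: 5.6
ee_pos: [0.4679, -0.0609, 0.2037]
tcp_rot: [-179.8, -0.0, 89.9]
wrist_force: [0.6, -0.1, 0.2]
opening: 0.0682
grasp_force: 0.0
```

Emit:
move_arm:
  offset:
    - [0,0,0]
  twist:
    - [0,0,0]
  grip: [0.8]

```text
time: 5.7
ee_pos: [0.4677, -0.0609, 0.2045]
tcp_rot: [-179.7, -0.0, 89.9]
wrist_force: [0.2, -0.2, 0.5]
opening: 0.0686
grasp_force: 0.0
```

```bash
python3 -c "
from h import *
togo([.469,-.061,.157],90)"
```

```text
at [ 0.4677 -0.0609  0.2045] [-179.7   -0.    89.9] | cm then (twist first) [-0.01  0.13  4.75] twist [-0.0051 -0.0004 -0.001 ]
```

Emit:
move_arm:
  offset:
    - [0,0.13,2.4]
    - [0,0,2.3]
    - [0,0,0]
    - [0,0,0]
    - [0,0,0]
  twist:
    - [-0.005,0,0]
    - [0,0,0]
    - [0,0,0]
    - [0,0,0]
    - [0,0,0]
  grip: [0.8,0.8,0.6,0.3,0.2]
  force: 30

```text
time: 6.2
ee_pos: [0.4712, -0.0612, 0.1625]
tcp_rot: [179.6, 0.0, 90.0]
wrist_force: [-0.4, 0.3, -1.7]
opening: 0.029
grasp_force: 30.3
```

Emit:
move_arm:
  offset:
    - [0,0,0]
    - [0,0,0]
    - [0,0,0]
  twist:
    - [0,0,0]
    - [0,0,0]
    - [0,0,0]
  grip: [0.1,0.1,0.1]
  force: 30

```text
time: 6.5
ee_pos: [0.4712, -0.0612, 0.1624]
tcp_rot: [179.6, 0.0, 90.0]
wrist_force: [-1.2, 0.8, 6.4]
opening: 0.0289
grasp_force: 30.9
```

Emit:
move_arm:
  offset:
    - [0,0,-2]
    - [0,0,-4]
    - [0,0,-4]
    - [0,0,0]
  twist:
    - [0,0,0]
    - [0,0,0]
    - [0,0,0]
    - [0,0,0]
  grip: [0.1,0.1,0.1,0.1]

```text
time: 6.9
ee_pos: [0.4714, -0.0613, 0.2665]
tcp_rot: [179.3, 0.1, 90.0]
wrist_force: [0.5, 0.1, -0.8]
opening: 0.029
grasp_force: 30.2
```

```bash
python3 - <<'E'
from h import *
p=viewer.camera('top');save(p,'top1.png')
W=cloud(p)
# tray: mask of white/blue region near expected place
hsv=cv2.cvtColor(p['color'],cv2.COLOR_RGB2HSV);m=((hsv[...,2]>150)|((hsv[...,0]>100)&(hsv[...,0]<130)&(hsv[...,1]>80)&(hsv[...,2]>60))).astype(np.uint8)
m[:, :398]=0;m[:,508:]=0;m[:150]=0;m[238:]=0
cs,_=cv2.findContours(m,cv2.RETR_EXTERNAL,cv2.CHAIN_APPROX_NONE);c=max(cs,key=cv2.contourArea)
w=atz(p,c[:,0,:],.045)[:,:2]
r=cv2.minAreaRect((w*1000).astype(np.float32));print(r)
f=W[185:205,440:465,2];print('floor z',np.nanmedian(f))
o=bot.get_obs();togo([.51,-.437,.26],90,o)
E
```

```text
((506.7290954589844, -367.45465087890625), (272.0735168457031, 207.90643310546875), 84.50572204589844)
floor z 0.0020245487603991474
at [ 0.4711 -0.0613  0.2637] [179.4   0.   90. ] | cm then (twist first) [-37.57   3.89   0.37] twist [ 0.0099  0.0006 -0.0006]
```

Emit:
move_arm:
  offset:
    - [-4.7,0.74,0]
    - [-4.7,0.74,0]
    - [-4.7,0.74,0]
    - [-4.7,0.74,0]
    - [-4.7,0.74,0]
  twist:
    - [0,0,0]
    - [0,0,0]
    - [0,0,0]
    - [0,0,0]
    - [0,0,0]
  grip: [0.1,0.1,0.1,0.1,0.1]

```text
time: 7.45
ee_pos: [0.5067, -0.298, 0.2596]
tcp_rot: [179.8, -0.0, 90.0]
wrist_force: [1.3, -0.5, 0.2]
opening: 0.0292
grasp_force: 29.8
```

Emit:
move_arm:
  offset:
    - [-4.7,0.74,0]
    - [-4.7,0.74,0]
    - [-4.6,0.74,0]
    - [0,0,0]
    - [0,0,0]
  twist:
    - [0,0,0]
    - [0,0,0]
    - [0,0,0]
    - [0,0,0]
    - [0,0,0]
  grip: [0.1,0.1,0.1,0.1,0.1]

```text
time: 7.95
ee_pos: [0.5287, -0.4371, 0.2579]
tcp_rot: [179.9, -0.2, 89.9]
wrist_force: [-0.1, -0.3, -1.2]
opening: 0.029
grasp_force: 30.1
```

```bash
python3 -c "
from h import *
togo([.53,-.436,.169],90)"
```

```text
at [ 0.5287 -0.4371  0.2579] [179.9  -0.2  89.9] | cm then (twist first) [0.11 0.13 8.89] twist [ 0.0018 -0.0028 -0.0023]
```

Emit:
move_arm:
  offset:
    - [0,0,3]
    - [0,0,3]
    - [0,0,2]
    - [0,0,0.4]
    - [0,0,0]
  twist:
    - [0,0,0]
    - [0,0,0]
    - [0,0,0]
    - [0,0,0]
    - [0,0,0]
  grip: [0.1,0.1,0.1,0.1,0.1]

```text
time: 8.45
ee_pos: [0.5293, -0.435, 0.1772]
tcp_rot: [179.7, -0.0, 90.0]
wrist_force: [-0.7, -0.1, -0.6]
opening: 0.029
grasp_force: 30.1
```

Emit:
move_arm:
  offset:
    - [0,0,0.2]
    - [0,0,0]
  twist:
    - [0,0,0]
    - [0,0,0]
  grip: [0.1,0.1]

```text
time: 8.65
ee_pos: [0.5299, -0.4362, 0.1763]
tcp_rot: [179.6, 0.1, 90.0]
wrist_force: [0.0, -0.2, -2.0]
opening: 0.0293
grasp_force: 30.1
```

Emit:
move_arm:
  offset:
    - [0,0,0.3]
    - [0,0,0.2]
    - [0,0,0]
  twist:
    - [0,0,0]
    - [0,0,0]
    - [0,0,0]
  grip: [0.1,0.1,0.1]

```text
time: 8.95
ee_pos: [0.5294, -0.4362, 0.1694]
tcp_rot: [179.7, -0.0, 90.0]
wrist_force: [-0.4, -0.6, -1.0]
opening: 0.0289
grasp_force: 30.1
```

Emit:
move_arm:
  offset:
    - [0,0,0.1]
    - [0,0,0]
  twist:
    - [0,0,0]
    - [0,0,0]
  grip: [0.1,0.1]

```text
time: 9.15
ee_pos: [0.5294, -0.4362, 0.1686]
tcp_rot: [179.7, -0.0, 90.0]
wrist_force: [-0.3, -0.6, -1.9]
opening: 0.0289
grasp_force: 30.1
```

Emit:
move_arm:
  offset:
    - [0,0,0.15]
    - [0,0,0]
    - [0,0,0]
  twist:
    - [0,0,0]
    - [0,0,0]
    - [0,0,0]
  grip: [0.1,0.1,0.1]

```text
time: 9.45
ee_pos: [0.5295, -0.4362, 0.1672]
tcp_rot: [179.7, -0.0, 90.0]
wrist_force: [0.4, -0.2, -0.8]
opening: 0.029
grasp_force: 30.1
```

Emit:
move_arm:
  offset:
    - [0,0,0.15]
    - [0,0,0]
    - [0,0,0]
  twist:
    - [0,0,0]
    - [0,0,0]
    - [0,0,0]
  grip: [0.1,0.1,0.1]

```text
time: 9.75
ee_pos: [0.5295, -0.4362, 0.1658]
tcp_rot: [179.7, -0.0, 90.0]
wrist_force: [0.4, -0.7, -1.5]
opening: 0.0288
grasp_force: 30.1
```

Emit:
move_arm:
  offset:
    - [0,0,0.2]
    - [0,0,0]
    - [0,0,0]
  twist:
    - [0,0,0]
    - [0,0,0]
    - [0,0,0]
  grip: [0.1,0.1,0.1]

```text
time: 10.05
ee_pos: [0.5295, -0.4364, 0.1657]
tcp_rot: [179.6, 0.1, 90.0]
wrist_force: [-3.1, 1.4, 9.6]
opening: 0.0288
grasp_force: 31.3
```

Emit:
move_arm:
  offset:
    - [0,0,0.15]
    - [0,0,0]
    - [0,0,0]
  twist:
    - [0,0,0]
    - [0,0,0]
    - [0,0,0]
  grip: [0.1,0.1,0.1]

```text
time: 10.35
ee_pos: [0.5296, -0.4365, 0.1656]
tcp_rot: [179.6, 0.2, 90.0]
wrist_force: [-3.8, 2.7, 16.1]
opening: 0.0288
grasp_force: 32.4
```

Emit:
move_arm:
  offset:
    - [0,0,0]
    - [0,0,-0.3]
    - [0,0,-3]
    - [0,0,-4]
    - [0,0,-2.5]
  twist:
    - [0,0,0]
    - [0,0,0]
    - [0,0,0]
    - [0,0,0]
    - [0,0,0]
  grip: [0.5,0.7,0.8,0.8,0.8]

```text
time: 10.85
ee_pos: [0.5291, -0.4361, 0.2629]
tcp_rot: [179.6, 0.1, 90.0]
wrist_force: [0.2, 0.2, 0.2]
opening: 0.0684
grasp_force: 0.0
```

Emit:
move_arm:
  offset:
    - [4.9,-0.57,0]
    - [4.9,-0.57,0]
    - [4.9,-0.57,0]
    - [4.9,-0.57,0]
    - [4.9,-0.57,0]
  twist:
    - [0,0,0]
    - [0,0,0]
    - [0,0,0]
    - [0,0,0]
    - [0,0,0]
  grip: [0.8,0.8,0.8,0.8,0.8]

```text
time: 11.35
ee_pos: [0.5001, -0.1894, 0.2599]
tcp_rot: [179.7, -0.0, 89.9]
wrist_force: [0.7, -0.2, 0.5]
opening: 0.0683
grasp_force: 0.0
```

Emit:
move_arm:
  offset:
    - [4.9,-0.57,0]
    - [4.9,-0.57,0]
    - [4.9,-0.57,0]
    - [4.9,-0.57,0]
    - [4.9,-0.57,0]
  twist:
    - [0,0,0]
    - [0,0,0]
    - [0,0,0]
    - [0,0,0]
    - [0,0,0]
  grip: [0.8,0.8,0.8,0.8,0.8]

```text
time: 11.85
ee_pos: [0.4716, 0.0557, 0.2601]
tcp_rot: [179.7, -0.0, 90.0]
wrist_force: [1.2, -0.4, 0.1]
opening: 0.0682
grasp_force: 0.0
```

Emit:
move_arm:
  offset:
    - [4.9,-0.5,0]
    - [0,0,0]
    - [0,0,0]
  twist:
    - [0,0,0]
    - [0,0,0]
    - [0,0,0]
  grip: [0.9,0.9,0.9]

```text
time: 12.15
ee_pos: [0.467, 0.104, 0.2599]
tcp_rot: [179.7, 0.0, 90.1]
wrist_force: [1.3, 0.1, 0.1]
opening: 0.0764
grasp_force: 0.0
```

```bash
python3 - <<'E'
from h import *
o=bot.get_obs();togo([.467,.1035,.05],90,o)
p=viewer.camera('wrist');save(p,'w3.png')
for t,z in [('beaker',0),('dropper_bottle',0),('handle',.042)]:
    r=finder.pinpoint(p,t);print(t,[(x['position'],round(x['p'],2),np.round(atz(p,x['position'],z,o)[0],4)) for x in r[:2]])
p=viewer.camera('top');save(p,'top2.png')
r=finder.pinpoint(p,'measuring_cylinder');print([(x['position'],round(x['p'],2),np.round(atz(p,x['position'],.004)[0],4)) for x in r])
E
```

```text
at [0.467  0.104  0.2599] [179.7   0.   90.1] | cm then (twist first) [-0.05 -0.   20.99] twist [0.0045 0.0001 0.0026]
beaker [([319.1, 171.3], 0.69, array([0.4663, 0.0975, 0.    ]))]
dropper_bottle [([316.2, 226.1], 0.9, array([0.4626, 0.0226, 0.    ]))]
handle [([355.8, 240.6], 0.74, array([0.511 , 0.0206, 0.042 ])), ([315.9, 165.5], 0.32, array([0.4627, 0.1126, 0.042 ]))]
[([476.0, 184.7], 0.7, array([ 0.5366, -0.4443,  0.004 ])), ([378.1, 238.5], 0.59, array([ 0.384, -0.16 ,  0.004]))]
```

Emit:
move_arm:
  offset:
    - [-0.15,0,4.8]
    - [0,0,4.8]
    - [0,0,4.8]
    - [0,0,4]
    - [0,0,2.5]
  twist:
    - [0,0,0]
    - [0,0,0]
    - [0,0,0]
    - [0,0,0]
    - [0,0,0]
  grip: [0.9,0.9,0.9,0.9,0.9]

```text
time: 12.95
ee_pos: [0.467, 0.1002, 0.0477]
tcp_rot: [179.9, 0.0, 89.9]
wrist_force: [0.7, 0.1, 1.0]
opening: 0.0768
grasp_force: 0.0
```

Emit:
move_arm:
  offset:
    - [0,0,0]
    - [0,0,0]
    - [0,0,0]
    - [0,0,0]
    - [0,0,0]
  twist:
    - [0,0,0]
    - [0,0,0]
    - [0,0,0]
    - [0,0,0]
    - [0,0,0]
  grip: [0.8,0.7,0.5,0.4,0.4]
  force: 25

```text
time: 13.45
ee_pos: [0.4694, 0.1015, 0.0529]
tcp_rot: [179.6, -0.0, 90.0]
wrist_force: [-0.1, -0.9, 7.9]
opening: 0.0506
grasp_force: 26.3
```

```bash
python3 - <<'E'
from h import *
o=bot.get_obs();print(o['ee_pos'],o['tcp_rot'],o['opening'],o['grasp_force'],o['wrist_force'])
p=viewer.camera('wrist');save(p,'w4.png')
E
```

```text
[0.46944624 0.10150723 0.0528989 ] [ 1.79550379e+02 -3.37401341e-02  8.99622725e+01] 0.05060056447865543 26.331909082882817 [-0.08498945 -0.91744658  7.89371731]
```

View pics/w4.png

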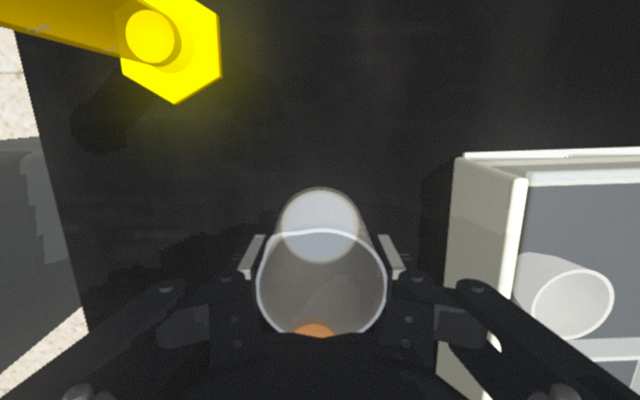

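```bash
python3 - <<'E'
from h import *
o=bot.get_obs();p=viewer.camera('wrist')
for uv,z in [((320,225),0.001),((320,187),0.001),((322,287),.07),((257,287),.07),((387,287),.07),((322,230),.07)]: print(uv,np.round(atz(p,uv,z,o)[0],4))
E
```

```text
(320, 225) [0.4698 0.1036 0.001 ]
(320, 187) [0.4698 0.1275 0.001 ]
(322, 287) [0.4703 0.1051 0.07  ]
(257, 287) [0.4451 0.1052 0.07  ]
(387, 287) [0.4955 0.105  0.07  ]
(322, 230) [0.4702 0.1288 0.07  ]
```

Emit:
move_arm:
  offset:
    - [0,0,-2]
    - [0,0,-4.5]
    - [0,0,-4.8]
    - [0,0,-4.8]
    - [0,0,-2.5]
  twist:
    - [0,0,0]
    - [0,0,0]
    - [0,0,0]
    - [0,0,0]
    - [0,0,0]
  grip: [0.4,0.4,0.4,0.4,0.4]

```text
time: 14.05
ee_pos: [0.4681, 0.1016, 0.2421]
tcp_rot: [179.4, -0.1, 90.0]
wrist_force: [-0.0, 0.3, -0.8]
opening: 0.0508
grasp_force: 26.6
```

Emit:
move_arm:
  offset:
    - [-4.46,0.49,0]
    - [-4.46,0.49,0]
    - [-4.46,0.49,0]
    - [-4.46,0.49,0]
    - [-4.46,0.49,0]
  twist:
    - [0,0,0]
    - [0,0,0]
    - [0,0,0]
    - [0,0,0]
    - [0,0,0]
  grip: [0.4,0.4,0.4,0.4,0.4]

```text
time: 14.55
ee_pos: [0.4918, -0.1234, 0.238]
tcp_rot: [179.6, 0.0, 90.0]
wrist_force: [1.3, 1.1, -0.5]
opening: 0.0507
grasp_force: 26.6
```

Emit:
move_arm:
  offset:
    - [-4.46,0.49,0]
    - [-4.46,0.49,0]
    - [-4.46,0.49,0]
    - [-4.46,0.49,0]
    - [0,0,0]
  twist:
    - [0,0,0]
    - [0,0,0]
    - [0,0,0]
    - [0,0,0]
    - [0,0,0]
  grip: [0.4,0.4,0.4,0.4,0.4]

```text
time: 15.05
ee_pos: [0.5112, -0.3045, 0.2363]
tcp_rot: [179.8, 0.0, 89.7]
wrist_force: [-0.3, 0.5, -1.0]
opening: 0.0508
grasp_force: 26.6
```

Emit:
move_arm:
  offset:
    - [0,0,0]
    - [0,0,4]
    - [0,0,4]
  twist:
    - [0,0,0]
    - [0,0,0]
    - [0,0,0]
  grip: [0.4,0.4,0.4]

```text
time: 15.35
ee_pos: [0.5126, -0.2992, 0.1581]
tcp_rot: [179.5, 0.1, 90.0]
wrist_force: [0.6, 0.1, -1.0]
opening: 0.0505
grasp_force: 26.6
```

```bash
python3 -c "
from h import *
togo([.513,-.300,.0565],90);print(bot.get_obs()['opening'],bot.get_obs()['grasp_force'])"
```

```text
at [ 0.5126 -0.2992  0.1581] [1.795e+02 1.000e-01 9.000e+01] | cm then (twist first) [-0.08  0.04 10.16] twist [0.0082 0.0016 0.0007]
0.05047695215733753 26.601008371921
```

Descend about 9.6 cm, then creep to contact.

Emit:
move_arm:
  offset:
    - [0,0,4]
    - [0,0,3.5]
    - [0,0,1.8]
    - [0,0,0.4]
    - [0,0,0]
  twist:
    - [0,0,0]
    - [0,0,0]
    - [0,0,0]
    - [0,0,0]
    - [0,0,0]
  grip: [0.4,0.4,0.4,0.4,0.4]

```text
time: 15.85
ee_pos: [0.5124, -0.2991, 0.0608]
tcp_rot: [179.7, -0.0, 90.0]
wrist_force: [-0.0, 0.6, 0.1]
opening: 0.0511
grasp_force: 26.6
```

Emit:
move_arm:
  offset:
    - [0,0,0.2]
    - [0,0,0]
    - [0,0,0]
  twist:
    - [0,0,0]
    - [0,0,0]
    - [0,0,0]
  grip: [0.4,0.4,0.4]

```text
time: 16.15
ee_pos: [0.5127, -0.3002, 0.0593]
tcp_rot: [179.6, 0.0, 90.0]
wrist_force: [0.1, 0.4, -0.7]
opening: 0.0507
grasp_force: 26.6
```

Emit:
move_arm:
  offset:
    - [0,0,0.2]
    - [0,0,0]
    - [0,0,0]
  twist:
    - [0,0,0]
    - [0,0,0]
    - [0,0,0]
  grip: [0.4,0.4,0.4]

```text
time: 16.45
ee_pos: [0.5121, -0.3001, 0.0561]
tcp_rot: [179.7, -0.0, 90.0]
wrist_force: [0.2, -0.1, -0.9]
opening: 0.0503
grasp_force: 26.6
```

Emit:
move_arm:
  offset:
    - [0,0,0.15]
    - [0,0,0]
    - [0,0,0]
  twist:
    - [0,0,0]
    - [0,0,0]
    - [0,0,0]
  grip: [0.4,0.4,0.4]

```text
time: 16.75
ee_pos: [0.5123, -0.3002, 0.0555]
tcp_rot: [179.7, 0.0, 90.0]
wrist_force: [-1.9, 0.6, 6.3]
opening: 0.0503
grasp_force: 27.6
```

Emit:
move_arm:
  offset:
    - [0,0,0.15]
    - [0,0,0]
    - [0,0,0]
  twist:
    - [0,0,0]
    - [0,0,0]
    - [0,0,0]
  grip: [0.4,0.4,0.4]

```text
time: 17.05
ee_pos: [0.5124, -0.3005, 0.0553]
tcp_rot: [179.6, 0.1, 90.0]
wrist_force: [-5.7, 1.3, 14.6]
opening: 0.0505
grasp_force: 29.7
```

Emit:
move_arm:
  offset:
    - [0,0,0]
    - [0,0,-0.2]
    - [0,0,-4]
    - [0,0,-4.8]
    - [0,0,-4.8]
  twist:
    - [0,0,0]
    - [0,0,0]
    - [0,0,0]
    - [0,0,0]
    - [0,0,0]
  grip: [0.75,0.8,0.8,0.8,0.8]

```text
time: 17.55
ee_pos: [0.5111, -0.2998, 0.1922]
tcp_rot: [179.8, -0.1, 90.0]
wrist_force: [1.7, -0.2, 0.7]
opening: 0.0687
grasp_force: 0.0
```

Emit:
move_arm:
  offset:
    - [0,0,-4.8]
    - [4.63,-0.65,0]
    - [4.63,-0.65,0]
    - [4.63,-0.65,0]
    - [4.63,-0.65,0]
  twist:
    - [0,0,0]
    - [0,0,0]
    - [0,0,0]
    - [0,0,0]
    - [0,0,0]
  grip: [0.8,0.8,0.8,0.8,0.8]

```text
time: 18.05
ee_pos: [0.4849, -0.1134, 0.239]
tcp_rot: [179.7, -0.0, 89.9]
wrist_force: [1.2, 0.1, -0.2]
opening: 0.0685
grasp_force: 0.0
```

Emit:
move_arm:
  offset:
    - [4.63,-0.65,0]
    - [4.63,-0.65,0]
    - [4.63,-0.65,0]
    - [0,0,0]
    - [0,0,0]
  twist:
    - [0,0,0]
    - [0,0,0]
    - [0,0,0]
    - [0,0,0]
    - [0,0,0]
  grip: [0.6,0.6,0.6,0.6,0.6]

```text
time: 18.55
ee_pos: [0.4659, 0.025, 0.239]
tcp_rot: [179.7, 0.0, 90.1]
wrist_force: [-0.6, -0.6, -0.7]
opening: 0.0511
grasp_force: 0.0
```

Emit:
move_arm:
  offset:
    - [0,0,0]
    - [0,0,0]
    - [0,0,0]
    - [0,0,0]
    - [0,0,0]
  twist:
    - [0,0,-0.1428]
    - [0,0,-0.1428]
    - [0,0,-0.1428]
    - [0,0,-0.1428]
    - [0,0,-0.1428]
  grip: [0.6,0.6,0.6,0.6,0.6]

```text
time: 19.05
ee_pos: [0.4662, 0.0225, 0.2388]
tcp_rot: [179.8, 0.2, 131.1]
wrist_force: [-0.2, -0.3, 0.4]
opening: 0.0512
grasp_force: 0.0
```

Emit:
move_arm:
  offset:
    - [0,0,0]
    - [0,0,0]
    - [0,0,0]
    - [0,0,0]
    - [0,0,0]
  twist:
    - [0,0,-0.1428]
    - [0,0,-0.1428]
    - [0,0,-0.1428]
    - [0,0,-0.1428]
    - [0,0,-0.1428]
  grip: [0.6,0.6,0.6,0.6,0.6]

```text
time: 19.55
ee_pos: [0.4662, 0.0225, 0.2388]
tcp_rot: [180.0, 0.3, 172.0]
wrist_force: [0.1, -0.2, 0.0]
opening: 0.0512
grasp_force: 0.0
```

Emit:
move_arm:
  offset:
    - [0,0,0]
    - [0,0,0]
    - [0,0,0]
  twist:
    - [0,0,-0.1428]
    - [0,0,0]
    - [0,0,0]
  grip: [0.6,0.6,0.6]

```text
time: 19.85
ee_pos: [0.4661, 0.0231, 0.2389]
tcp_rot: [180.0, 0.3, 179.6]
wrist_force: [-0.1, 0.0, -0.1]
opening: 0.0515
grasp_force: 0.0
```

```bash
python3 - <<'E'
from h import *
o=bot.get_obs();togo([.467,.0235,.041],180,o);print(o['opening'])
p=viewer.camera('wrist');save(p,'w5.png')
for t,z in [('dropper_bottle',0),('handle',.042)]:
    r=finder.pinpoint(p,t);print(t,[(x['position'],round(x['p'],2),np.round(atz(p,x['position'],z,o)[0],4)) for x in r[:2]])
p=viewer.camera('top');save(p,'top3.png')
for t in('measuring_cylinder','beaker'):
  r=finder.pinpoint(p,t);print([(x['position'],round(x['p'],2),np.round(atz(p,x['position'],.004)[0],4)) for x in r])
E
```

```text
at [0.4661 0.0231 0.2389] [180.    0.3 179.6] | cm then (twist first) [-0.09  0.04 19.79] twist [-0.      0.0045 -0.0063]
0.051459539188506556
dropper_bottle [([316.3, 161.7], 0.76, array([0.4592, 0.0184, 0.    ]))]
handle [([319.0, 216.1], 0.7, array([0.5129, 0.0216, 0.042 ]))]
[([373.1, 240.5], 0.76, array([ 0.3784, -0.1457,  0.004 ])), ([252.2, 239.0], 0.76, array([0.3839, 0.1986, 0.004 ])), ([477.6, 184.9], 0.71, array([ 0.536 , -0.4489,  0.004 ]))]
[([426.8, 195.0], 0.75, array([ 0.5076, -0.3019,  0.004 ]))]
```

View pics/w5.png

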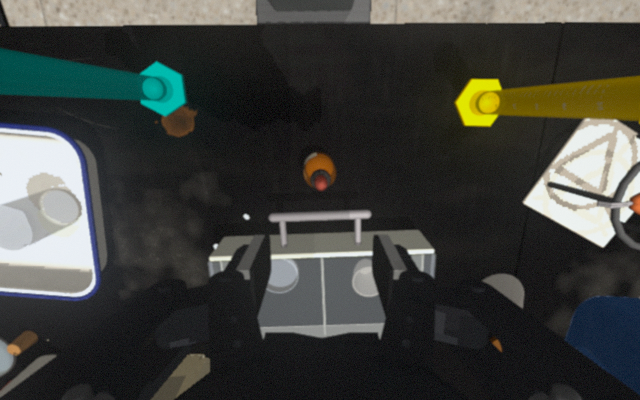

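```bash
python3 - <<'E'
from h import *
o=bot.get_obs();p=viewer.camera('wrist')
for uv,z in [((321,187),.08),((320.5,165),.02),((320.5,168),.036)]: print(uv,np.round(atz(p,uv,z,o)[0],4))
E
```

```text
(321, 187) [0.4696 0.0249 0.08  ]
(320.5, 165) [0.4595 0.0244 0.02  ]
(320.5, 168) [0.4598 0.0244 0.036 ]
```

Emit:
move_arm:
  offset:
    - [-0.1,0.05,4.8]
    - [0,0,4.8]
    - [0,0,4]
    - [0,0,0]
    - [0,0,0]
  twist:
    - [0,0.0045,-0.006]
    - [0,0,0]
    - [0,0,0]
    - [0,0,0]
    - [0,0,0]
  grip: [0.6,0.6,0.6,0.6,0.6]

```text
time: 20.7
ee_pos: [0.4672, 0.0246, 0.104]
tcp_rot: [180.0, 0.0, -179.7]
wrist_force: [0.5, -0.0, 0.8]
opening: 0.0513
grasp_force: 0.0
```

Emit:
move_arm:
  offset:
    - [0,0,3]
    - [0,0,2.5]
    - [0,0,0.7]
    - [0,0,0]
    - [0,0,0]
  twist:
    - [0,0,0]
    - [0,0,0]
    - [0,0,0]
    - [0,0,0]
    - [0,0,0]
  grip: [0.6,0.6,0.6,0.5,0.4]
  force: 25

```text
time: 21.2
ee_pos: [0.4686, 0.0246, 0.0434]
tcp_rot: [180.0, 0.2, -179.7]
wrist_force: [-0.4, 0.6, -0.2]
opening: 0.0344
grasp_force: 18.3
```

Emit:
move_arm:
  offset:
    - [0,0,0]
    - [0,0,0]
    - [0,0,0]
    - [0,0,0]
  twist:
    - [0,0,0]
    - [0,0,0]
    - [0,0,0]
    - [0,0,0]
  grip: [0.3,0.25,0.2,0.2]

```text
time: 21.6
ee_pos: [0.4686, 0.0246, 0.0433]
tcp_rot: [180.0, 0.2, -179.7]
wrist_force: [-0.2, -0.2, 8.0]
opening: 0.0342
grasp_force: 25.4
```

```bash
python3 - <<'E'
from h import *
o=bot.get_obs();print(o['ee_pos'],o['tcp_rot'],o['opening'],o['grasp_force'],o['wrist_force'])
E
```

```text
[0.4686257  0.02461791 0.04332478] [ 179.98761212    0.22388764 -179.69089293] 0.03419687780005437 25.444778011058133 [-0.21200444 -0.20757763  7.99636532]
```

Emit:
move_arm:
  offset:
    - [0,0,-2]
    - [0,0,-4.5]
    - [0,0,-4.8]
    - [0,0,-4.8]
    - [0,0,-3.5]
  twist:
    - [0,0,0]
    - [0,0,0]
    - [0,0,0]
    - [0,0,0]
    - [0,0,0]
  grip: [0.2,0.2,0.2,0.2,0.2]

```text
time: 22.1
ee_pos: [0.4675, 0.0246, 0.2415]
tcp_rot: [180.0, 0.3, -179.7]
wrist_force: [0.5, -0.8, -0.0]
opening: 0.0341
grasp_force: 25.2
```

Emit:
move_arm:
  offset:
    - [0,0,0]
    - [0,0,0]
    - [0,0,0]
    - [0,0,0]
    - [0,0,0]
  twist:
    - [0,0,0.1428]
    - [0,0,0.1428]
    - [0,0,0.1428]
    - [0,0,0.1428]
    - [0,0,0.1428]
  grip: [0.2,0.2,0.2,0.2,0.2]

```text
time: 22.6
ee_pos: [0.4673, 0.0246, 0.2382]
tcp_rot: [179.9, 0.1, 139.1]
wrist_force: [-0.2, 0.1, 0.1]
opening: 0.0342
grasp_force: 25.3
```

Emit:
move_arm:
  offset:
    - [0,0,0]
    - [0,0,0]
    - [0,0,0]
    - [0,0,0]
    - [0,0,0]
  twist:
    - [0,0,0.1428]
    - [0,0,0.1428]
    - [0,0,0.1428]
    - [0,0,0.1428]
    - [0,0,0.1428]
  grip: [0.2,0.2,0.2,0.2,0.2]

```text
time: 23.1
ee_pos: [0.4673, 0.0246, 0.2382]
tcp_rot: [179.9, -0.0, 98.2]
wrist_force: [-0.3, 0.8, 0.1]
opening: 0.0344
grasp_force: 25.3
```

Emit:
move_arm:
  offset:
    - [0,0,0]
    - [-4.86,0.35,0]
    - [-4.86,0.35,0]
    - [-4.86,0.35,0]
    - [-4.86,0.35,0]
  twist:
    - [0,0,0.1428]
    - [0,0,0]
    - [0,0,0]
    - [0,0,0]
    - [0,0,0]
  grip: [0.2,0.2,0.2,0.2,0.2]

```text
time: 23.6
ee_pos: [0.4822, -0.1716, 0.2383]
tcp_rot: [179.9, 0.0, 90.3]
wrist_force: [1.0, 0.5, 0.7]
opening: 0.0343
grasp_force: 25.2
```

Emit:
move_arm:
  offset:
    - [-4.86,0.35,0]
    - [-4.86,0.35,0]
    - [-4.86,0.35,0]
    - [-4.86,0.35,0]
    - [0,0,0]
  twist:
    - [0,0,0]
    - [0,0,0]
    - [0,0,0]
    - [0,0,0]
    - [0,0,0]
  grip: [0.2,0.2,0.2,0.2,0.2]

```text
time: 24.1
ee_pos: [0.4969, -0.369, 0.2358]
tcp_rot: [-180.0, 0.0, 90.1]
wrist_force: [0.2, 0.5, -0.6]
opening: 0.0344
grasp_force: 25.3
```

Emit:
move_arm:
  offset:
    - [0,0,3]
    - [0,0,4]
    - [0,0,0]
  twist:
    - [0,0,0]
    - [0,0,0]
    - [0,0,0]
  grip: [0.2,0.2,0.2]

```text
time: 24.4
ee_pos: [0.4955, -0.3625, 0.1622]
tcp_rot: [-179.7, -0.3, 90.3]
wrist_force: [-0.6, 0.5, -1.5]
opening: 0.0342
grasp_force: 25.3
```

```bash
python3 -c "
from h import *
togo([.497,-.3645,.0465],90);print(bot.get_obs()['opening'],bot.get_obs()['grasp_force'])"
```

```text
at [ 0.4955 -0.3625  0.1622] [-179.7   -0.3   90.3] | cm then (twist first) [-0.2   0.15 11.57] twist [-0.006  -0.005   0.0055]
0.034245844070521975 25.276672192331944
```

Emit:
move_arm:
  offset:
    - [-0.15,0.15,4]
    - [0,0,4]
    - [0,0,2.6]
    - [0,0,0.4]
    - [0,0,0]
  twist:
    - [0,0,0]
    - [0,0,0]
    - [0,0,0]
    - [0,0,0]
    - [0,0,0]
  grip: [0.2,0.2,0.2,0.2,0.2]

```text
time: 24.9
ee_pos: [0.4995, -0.3656, 0.0589]
tcp_rot: [179.9, 0.0, 90.3]
wrist_force: [0.1, 1.0, 0.1]
opening: 0.0344
grasp_force: 25.3
```

Emit:
move_arm:
  offset:
    - [0,0,0.3]
    - [0,0,0]
    - [0,0,0]
  twist:
    - [0,0,0]
    - [0,0,0]
    - [0,0,0]
  grip: [0.2,0.2,0.2]

```text
time: 25.2
ee_pos: [0.4994, -0.3659, 0.0554]
tcp_rot: [179.9, 0.1, 90.3]
wrist_force: [1.2, 0.3, -0.8]
opening: 0.0343
grasp_force: 25.3
```

Emit:
move_arm:
  offset:
    - [0,0,0.2]
    - [0,0,0]
    - [0,0,0]
  twist:
    - [0,0,0]
    - [0,0,0]
    - [0,0,0]
  grip: [0.2,0.2,0.2]

```text
time: 25.5
ee_pos: [0.4988, -0.3655, 0.052]
tcp_rot: [180.0, -0.0, 90.3]
wrist_force: [0.3, 0.2, -0.5]
opening: 0.0345
grasp_force: 25.3
```

Emit:
move_arm:
  offset:
    - [0,0,0.3]
    - [0,0,0]
    - [0,0,0]
  twist:
    - [0,0,0]
    - [0,0,0]
    - [0,0,0]
  grip: [0.2,0.2,0.2]

```text
time: 25.8
ee_pos: [0.4988, -0.3655, 0.0488]
tcp_rot: [180.0, -0.0, 90.3]
wrist_force: [1.1, 0.0, 0.0]
opening: 0.0342
grasp_force: 25.3
```

Emit:
move_arm:
  offset:
    - [0,0,0.2]
    - [0,0,0]
    - [0,0,0]
  twist:
    - [0,0,0]
    - [0,0,0]
    - [0,0,0]
  grip: [0.2,0.2,0.2]

```text
time: 26.1
ee_pos: [0.4989, -0.3655, 0.0469]
tcp_rot: [180.0, -0.0, 90.3]
wrist_force: [0.5, 0.6, -0.1]
opening: 0.0342
grasp_force: 25.3
```

Emit:
move_arm:
  offset:
    - [0,0,0.15]
    - [0,0,0]
    - [0,0,0]
  twist:
    - [0,0,0]
    - [0,0,0]
    - [0,0,0]
  grip: [0.2,0.2,0.2]

```text
time: 26.4
ee_pos: [0.499, -0.3658, 0.0462]
tcp_rot: [179.9, 0.0, 90.3]
wrist_force: [-1.0, 1.2, 6.4]
opening: 0.0344
grasp_force: 26.1
```

Emit:
move_arm:
  offset:
    - [0,0,0]
    - [0,0,-0.2]
    - [0,0,-4]
    - [0,0,-4.8]
    - [0,0,-4.8]
  twist:
    - [0,0,0]
    - [0,0,0]
    - [0,0,0]
    - [0,0,0]
    - [0,0,0]
  grip: [0.5,0.6,0.6,0.6,0.6]

```text
time: 26.9
ee_pos: [0.4984, -0.3652, 0.1846]
tcp_rot: [-180.0, -0.1, 90.3]
wrist_force: [0.6, -1.2, 0.9]
opening: 0.0513
grasp_force: 0.0
```

Emit:
move_arm:
  offset:
    - [0,0,-4.8]
    - [4.85,0.17,0]
    - [4.85,0.17,0]
    - [4.85,0.17,0]
    - [4.85,0.17,0]
  twist:
    - [0,0,0]
    - [0,0,0]
    - [0,0,0]
    - [0,0,0]
    - [0,0,0]
  grip: [0.5,0.5,0.5,0.4,0.38]

```text
time: 27.4
ee_pos: [0.5043, -0.1699, 0.2315]
tcp_rot: [180.0, -0.0, 90.3]
wrist_force: [1.2, 0.0, 0.3]
opening: 0.0322
grasp_force: 0.0
```

Emit:
move_arm:
  offset:
    - [4.85,0.17,0]
    - [4.85,0.17,0]
    - [4.85,0.17,0]
    - [4.85,0.17,0]
    - [0,0,0]
  twist:
    - [0,0,0]
    - [0,0,0]
    - [0,0,0]
    - [0,0,0]
    - [0,0,-0.04]
  grip: [0.38,0.38,0.38,0.38,0.38]

```text
time: 27.9
ee_pos: [0.5101, 0.0274, 0.2315]
tcp_rot: [180.0, -0.1, 92.9]
wrist_force: [-0.7, -0.9, 0.0]
opening: 0.0326
grasp_force: 0.0
```

Emit:
move_arm:
  offset:
    - [0,0,4.5]
    - [0,0,4.5]
    - [0,0,0]
  twist:
    - [0,0,0]
    - [0,0,0]
    - [0,0,0]
  grip: [0.38,0.38,0.38]

```text
time: 28.2
ee_pos: [0.5071, 0.0226, 0.1356]
tcp_rot: [-179.5, -0.0, 92.6]
wrist_force: [-0.8, -1.6, -0.2]
opening: 0.0325
grasp_force: 0.0
```

```bash
python3 - <<'E'
from h import *
o=bot.get_obs();togo([.5128,.0222,.046],92.3,o);print(o['opening'])
p=viewer.camera('wrist');save(p,'w6.png')
r=finder.pinpoint(p,'handle');print([(x['position'],round(x['p'],2),np.round(atz(p,x['position'],.042,o)[0],4)) for x in r[:2]])
p=viewer.camera('top');save(p,'top4.png')
for t in('measuring_cylinder','beaker','dropper_bottle'):
  r=finder.pinpoint(p,t);print(t,[(x['position'],round(x['p'],2),np.round(atz(p,x['position'],.004)[0],4)) for x in r])
im=cv2.imread('pics/top4.png')[145:240,395:515];im2=cv2.imread('pics/w6.png')
cv2.imwrite('pics/mix1.png',np.vstack([cv2.resize(im,(500,396)),cv2.resize(im2[200:,:],(500,156))]))
E
```

```text
at [0.5071 0.0226 0.1356] [-179.5   -0.    92.6] | cm then (twist first) [-0.06  0.57  8.96] twist [-0.0095 -0.0001  0.0058]
0.032514033861539435
[([331.3, 206.5], 0.74, array([0.5144, 0.0233, 0.042 ]))]
measuring_cylinder [([251.9, 238.8], 0.81, array([0.3845, 0.1994, 0.004 ])), ([375.3, 241.2], 0.78, array([ 0.3764, -0.1519,  0.004 ])), ([474.6, 183.7], 0.56, array([ 0.5395, -0.4404,  0.004 ]))]
beaker [([424.9, 194.8], 0.9, array([ 0.5082, -0.2965,  0.004 ]))]
dropper_bottle [([444.7, 196.7], 0.66, array([ 0.5024, -0.353 ,  0.004 ]))]
```

View pics/mix1.png

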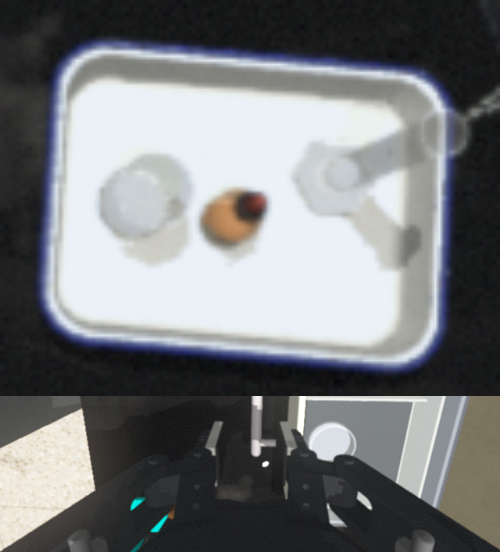

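All three stand upright on the tray floor, and the handle bar is between the open fingers. Next I go down, grip the bar and pull.

Emit:
move_arm:
  offset:
    - [0,0.6,3]
    - [0,0,3]
    - [0,0,2.8]
    - [0,0,0]
    - [0,0,0]
  twist:
    - [-0.0095,0,0.005]
    - [0,0,0]
    - [0,0,0]
    - [0,0,0]
    - [0,0,0]
  grip: [0.38,0.38,0.38,0.38,0.2]
  force: 40

```text
time: 29.0
ee_pos: [0.5171, 0.0227, 0.055]
tcp_rot: [179.4, -0.0, 92.3]
wrist_force: [-32.2, -1.1, 1.9]
opening: 0.0193
grasp_force: 17.4
```

Emit:
move_arm:
  offset:
    - [0,0,0]
    - [0,0,0]
    - [0,0,0]
    - [0,0,0]
  twist:
    - [0,0,0]
    - [0,0,0]
    - [0,0,0]
    - [0,0,0]
  grip: [0.1,0,0,0]

```text
time: 29.4
ee_pos: [0.512, 0.0225, 0.0547]
tcp_rot: [-180.0, -0.0, 92.3]
wrist_force: [-31.8, -0.1, 12.8]
opening: 0.0078
grasp_force: 39.2
```

Emit:
move_arm:
  offset:
    - [0,-1,0]
    - [0,-1.5,0]
    - [0,-1.5,0]
    - [0,-1.5,0]
    - [0,-1.5,0]
  twist:
    - [0,0,0]
    - [0,0,0]
    - [0,0,0]
    - [0,0,0]
    - [0,0,0]
  grip: [0,0,0,0,0]

```text
time: 29.9
ee_pos: [0.4477, 0.0204, 0.0549]
tcp_rot: [179.2, -0.1, 92.3]
wrist_force: [1.5, 3.4, -2.9]
opening: 0.0082
grasp_force: 39.8
```

Emit:
move_arm:
  offset:
    - [0,-1,0]
    - [0,-0.3,0]
    - [0,0,0]
  twist:
    - [0,0,0]
    - [0,0,0]
    - [0,0,0]
  grip: [0,0,0]

```text
time: 30.2
ee_pos: [0.4349, 0.02, 0.0548]
tcp_rot: [179.2, -0.1, 92.3]
wrist_force: [-1.4, 5.5, 4.2]
opening: 0.0082
grasp_force: 40.5
```

Emit:
move_arm:
  offset:
    - [0,-0.4,0]
    - [0,-0.3,0]
    - [0,0,0]
  twist:
    - [0,0,0]
    - [0,0,0]
    - [0,0,0]
  grip: [0,0,0]

```text
time: 30.5
ee_pos: [0.4283, 0.0198, 0.0548]
tcp_rot: [179.2, -0.1, 92.3]
wrist_force: [-0.5, 5.9, 5.3]
opening: 0.008
grasp_force: 40.6
```

Emit:
move_arm:
  offset:
    - [0,0,0]
    - [0,0,0]
    - [0,0,-2.5]
    - [0,0,-4]
    - [0,0,-4.8]
  twist:
    - [0,0,0]
    - [0,0,0]
    - [0,0,0]
    - [0,0,0]
    - [0,0,0]
  grip: [0.35,0.35,0.35,0.5,0.7]

```text
time: 31.0
ee_pos: [0.4252, 0.0188, 0.1661]
tcp_rot: [179.6, 0.0, 92.3]
wrist_force: [0.6, -0.0, -0.1]
opening: 0.056
grasp_force: 0.0
```

Emit:
move_arm:
  offset:
    - [0,0,-4]
    - [0,0,0]
    - [0,0,0]
    - [0,0,0]
    - [0,0,0]
  twist:
    - [0,0,-0.139]
    - [0,0,-0.139]
    - [0,0,-0.139]
    - [0,0,-0.139]
    - [0,0,-0.139]
  grip: [0.7,0.7,0.7,0.7,0.7]

```text
time: 31.5
ee_pos: [0.4257, 0.0188, 0.2061]
tcp_rot: [179.6, 0.4, 132.5]
wrist_force: [0.2, -0.3, 0.1]
opening: 0.0598
grasp_force: 0.0
```

Emit:
move_arm:
  offset:
    - [0,0,0]
    - [0,0,0]
    - [0,0,0]
    - [0,0,0]
    - [0,0,0]
  twist:
    - [0,0,-0.139]
    - [0,0,-0.139]
    - [0,0,-0.139]
    - [0,0,-0.139]
    - [0,0,-0.139]
  grip: [0.7,0.7,0.7,0.7,0.7]

```text
time: 32.0
ee_pos: [0.4257, 0.0188, 0.206]
tcp_rot: [179.9, 0.6, 172.3]
wrist_force: [-0.9, -0.3, -0.6]
opening: 0.0599
grasp_force: 0.0
```

Emit:
move_arm:
  offset:
    - [0,0,0]
    - [-4,2.7,0]
    - [-4,2.7,0]
    - [0,0,0]
    - [0,0,0]
  twist:
    - [0,0,-0.139]
    - [0,0,0]
    - [0,0,0]
    - [0,0,0]
    - [0,0,0]
  grip: [0.7,0.7,0.7,0.7,0.7]

```text
time: 32.5
ee_pos: [0.5059, 0.0732, 0.2056]
tcp_rot: [-180.0, 0.4, 180.0]
wrist_force: [-1.2, -0.1, -0.5]
opening: 0.0599
grasp_force: 0.0
```

```bash
python3 - <<'E'
from h import *
o=bot.get_obs();togo([.5105,.0761,.064],180,o);print(o['opening'])
p=viewer.camera('wrist');save(p,'w7.png')
import pickle;pickle.dump((p,o),open('w7.pkl','wb'))
for t,z in [('crucible',.011),('petri_dish',.011),('handle',.042)]:
  r=finder.pinpoint(p,t);print(t,[(x['position'],round(x['p'],2),np.round(atz(p,x['position'],z,o)[0],4)) for x in r[:2]])
togo([.5105,.0761,.064],180)
E
```

```text
at [0.5059 0.0732 0.2056] [-180.     0.4  180. ] | cm then (twist first) [-0.46  0.29 14.16] twist [-0.0002  0.0078 -0.0004]
0.05994707976528968
crucible [([323.3, 177.3], 0.85, array([0.5088, 0.0766, 0.011 ]))]
petri_dish [([223.7, 184.8], 0.73, array([ 0.5171, -0.0301,  0.011 ]))]
handle [([259.7, 100.1], 0.79, array([0.4311, 0.0193, 0.042 ]))]
at [0.5051 0.0724 0.2072] [180.    0.6 179.9] | cm then (twist first) [-0.54  0.37 14.32] twist [ 0.0005  0.011  -0.002 ]
```

View pics/w7.png

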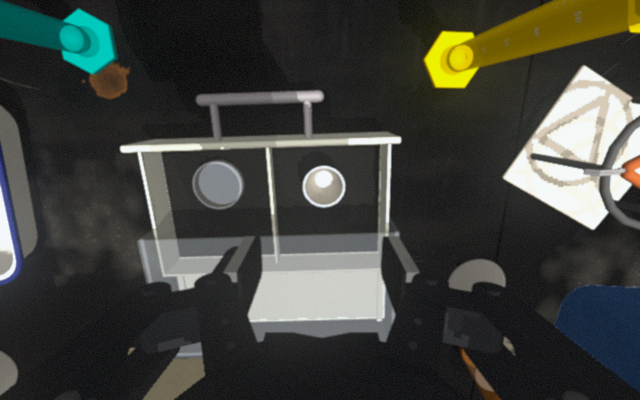

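```bash
python3 - <<'E'
from h import *
import pickle
p,o=pickle.load(open('w7.pkl','rb'))
o['ee_pos']=np.array([.5055,.0728,.2064]);o['tcp_rot']=[180,.5,180]
for uv,z in [((324,187),.047),((323,178),.013)]: print(np.round(atz(p,uv,z,o)[0],4))
g=cv2.cvtColor(p['color'],cv2.COLOR_RGB2GRAY)[155:220,290:360]
print(cv2.HoughCircles(cv2.GaussianBlur(g,(3,3),0),cv2.HOUGH_GRADIENT,1,50,param1=100,param2=15,minRadius=17,maxRadius=26))
E
```

```text
[0.5098 0.0766 0.047 ]
[0.509  0.0758 0.013 ]
[[[33.5 30.5 18.5]]]
```

Emit:
move_arm:
  offset:
    - [-0.4,0.37,4]
    - [0,0,4.5]
    - [0,0,4]
    - [0,0,0]
    - [0,0,0]
  twist:
    - [0,0.009,0]
    - [0,0,0]
    - [0,0,0]
    - [0,0,0]
    - [0,0,0]
  grip: [0.7,0.7,0.7,0.7,0.7]
  force: 25

```text
time: 33.2
ee_pos: [0.5098, 0.0764, 0.0829]
tcp_rot: [180.0, 0.1, 179.9]
wrist_force: [0.5, 0.4, 0.4]
opening: 0.06
grasp_force: 0.0
```

```bash
python3 - <<'E'
from h import *
o=bot.get_obs();togo([.5095,.0765,.0605],180,o)
p=viewer.camera('wrist');save(p,'w8.png')
r=finder.pinpoint(p,'crucible');print([(x['position'],round(x['p'],2),np.round(atz(p,x['position'],.011,o)[0],4)) for x in r[:2]])
togo([.5095,.0765,.0605],180)
E
```

```text
at [0.5098 0.0764 0.0829] [1.800e+02 1.000e-01 1.799e+02] | cm then (twist first) [0.03 0.01 2.24] twist [ 0.0005  0.0013 -0.0019]
[([319.9, 215.4], 0.75, array([0.5102, 0.0766, 0.011 ]))]
at [0.5113 0.0767 0.0846] [179.9   0.3 179.9] | cm then (twist first) [ 0.18 -0.02  2.41] twist [ 0.0011  0.0049 -0.0017]
```

Emit:
move_arm:
  offset:
    - [0.05,0,1.3]
    - [0,0,1]
    - [0,0,0]
    - [0,0,0]
    - [0,0,0]
  twist:
    - [0,0,0]
    - [0,0,0]
    - [0,0,0]
    - [0,0,0]
    - [0,0,0]
  grip: [0.7,0.7,0.7,0.55,0.4]
  force: 25

```text
time: 33.8
ee_pos: [0.5097, 0.0768, 0.0588]
tcp_rot: [180.0, 0.1, 179.9]
wrist_force: [0.5, -0.8, 2.7]
opening: 0.0368
grasp_force: 24.9
```

Emit:
move_arm:
  offset:
    - [0,0,0]
    - [0,0,0]
    - [0,0,0]
  twist:
    - [0,0,0]
    - [0,0,0]
    - [0,0,0]
  grip: [0.3,0.25,0.25]

```text
time: 34.1
ee_pos: [0.5097, 0.0768, 0.0588]
tcp_rot: [180.0, 0.1, 179.9]
wrist_force: [0.6, -0.5, 1.7]
opening: 0.0368
grasp_force: 25.2
```

```bash
python3 - <<'E'
from h import *
o=bot.get_obs();print(o['ee_pos'],o['tcp_rot'],o['opening'],o['grasp_force'],o['wrist_force'])
p=viewer.camera('wrist');save(p,'w9.png')
E
```

```text
[0.50972695 0.07680353 0.05879554] [1.79965910e+02 7.60638597e-02 1.79925766e+02] 0.03682413912399503 25.163217207882553 [ 0.60597052 -0.48094164  1.74908034]
```

View pics/w9.png

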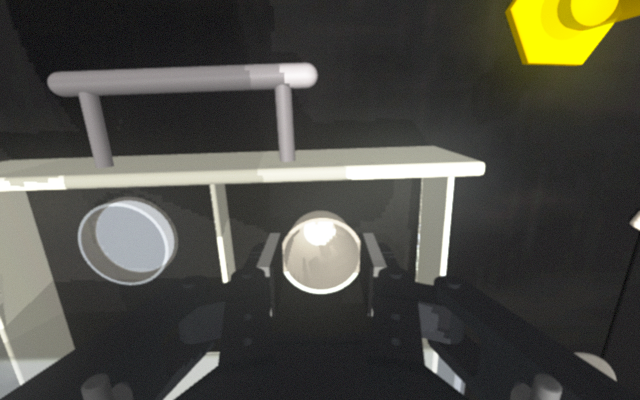

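The crucible is held at its rim and the dish (128,240) is still in its compartment. I lift, move toward the tripod and measure the triangle.

Emit:
move_arm:
  offset:
    - [0,0,-2]
    - [0,0,-4]
    - [0,0,-4.5]
    - [0,0,-4.5]
    - [0,0,-3]
  twist:
    - [0,0,0]
    - [0,0,0]
    - [0,0,0]
    - [0,0,0]
    - [0,0,0]
  grip: [0.25,0.25,0.25,0.25,0.25]

```text
time: 34.65
ee_pos: [0.5096, 0.0767, 0.2417]
tcp_rot: [179.9, 0.2, 179.9]
wrist_force: [0.1, 0.0, -0.0]
opening: 0.0369
grasp_force: 25.2
```

Emit:
move_arm:
  offset:
    - [0.4,4.5,0]
    - [0.4,4.5,0]
    - [0.4,4.5,0]
    - [0.4,4.5,0]
    - [0.4,4.5,0]
  twist:
    - [0,0,0]
    - [0,0,0]
    - [0,0,0]
    - [0,0,0]
    - [0,0,0]
  grip: [0.25,0.25,0.25,0.25,0.25]

```text
time: 35.15
ee_pos: [0.4892, 0.3035, 0.2385]
tcp_rot: [180.0, 0.0, 179.9]
wrist_force: [0.0, 0.4, -0.9]
opening: 0.0372
grasp_force: 25.2
```

Emit:
move_arm:
  offset:
    - [0,0,0]
    - [0,0,0]
    - [0,0,0]
  twist:
    - [0,0,0]
    - [0,0,0]
    - [0,0,0]
  grip: [0.25,0.25,0.25]

```text
time: 35.45
ee_pos: [0.4898, 0.301, 0.2385]
tcp_rot: [180.0, 0.0, 179.9]
wrist_force: [0.0, -0.2, -0.4]
opening: 0.0367
grasp_force: 25.3
```

```bash
python3 - <<'E'
from h import *
def tri(p,o=None,roi=None):
    hsv=cv2.cvtColor(p['color'],cv2.COLOR_RGB2HSV);m=((hsv[...,0]<14)&(hsv[...,1]>130)&(hsv[...,2]>90)).astype(np.uint8)
    if roi: k=np.zeros_like(m);k[roi[1]:roi[3],roi[0]:roi[2]]=1;m*=k
    v,u=np.nonzero(m);W=atz(p,np.c_[u,v],.0875,o)[:,:2]
    g=np.linalg.norm(W-[.485,.36],axis=1)<.07;W=W[g];uv=np.c_[u,v][g]
    a,t=cv2.minEnclosingTriangle((W[:,None]*1000).astype(np.float32));t=t[:,0]
    e=[np.linalg.norm(t[i]-t[i-1]) for i in range(3)]  # incenter
    w=np.array([np.linalg.norm(t[(i+1)%3]-t[(i+2)%3]) for i in range(3)])
    print(len(W),'tri mm',np.round(t,1).tolist(),'incenter',np.round((w[:,None]*t).sum(0)/w.sum(),1),'px',uv.min(0),uv.max(0))
o=bot.get_obs();p=viewer.camera('wrist');save(p,'w10.png');print(o['ee_pos'],o['tcp_rot'],o['opening'])
tri(p,o);o=bot.get_obs();print(o['ee_pos'])
q=viewer.camera('top');save(q,'top5.png');tri(q)
q=viewer.camera('scene');save(q,'scene5.png');tri(q)
E
```

```text
[0.48976083 0.3009852  0.23847943] [1.79992642e+02 2.99301644e-02 1.79898860e+02] 0.03672120347415273
1629 tri mm [[440.79998779296875, 381.5], [526.7999877929688, 386.79998779296875], [485.6000061035156, 310.1000061035156]] incenter [483.9 359.3] px [340 139] [411 218]
[0.48990907 0.30067176 0.23870216]
26 tri mm [[454.3999938964844, 362.6000061035156], [489.70001220703125, 319.8999938964844], [477.3999938964844, 319.6000061035156]] incenter [480.1 324.3] px [190 200] [203 210]
389 tri mm [[526.7999877929688, 384.70001220703125], [484.0, 305.79998779296875], [433.8999938964844, 385.6000061035156]] incenter [482.3 358.5] px [336 272] [373 296]
```

View pics/w10.png

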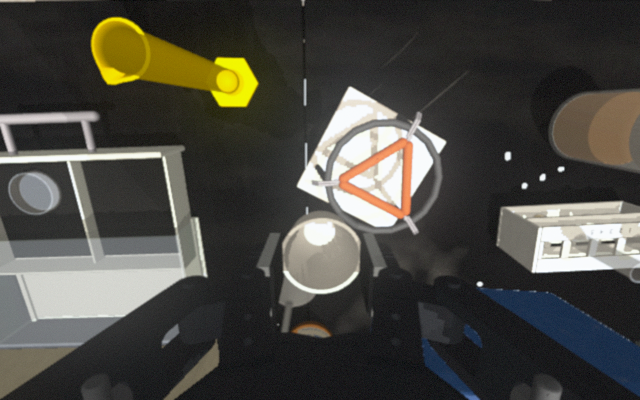

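```bash
python3 - <<'E'
from h import *
o=bot.get_obs();p=viewer.camera('wrist')
print(o['ee_pos'],np.round(atz(p,(321,255),o['ee_pos'][2]-.0118,o)[0],4))
togo([.4837,.359,.125],180,o)
E
```

```text
[0.49001535 0.30056958 0.23883874] [0.4889 0.3015 0.227 ]
at [0.49   0.3006 0.2388] [1.800e+02 1.000e-01 1.798e+02] | cm then (twist first) [ 0.63  5.84 11.38] twist [ 0.0006  0.0011 -0.003 ]
```

Emit:
move_arm:
  offset:
    - [0.3,2.9,0]
    - [0.3,2.9,0]
    - [0,0,4]
    - [0,0,4]
    - [0,0,2]
  twist:
    - [0,0,0]
    - [0,0,0]
    - [0,0,0]
    - [0,0,0]
    - [0,0,0]
  grip: [0.25,0.25,0.25,0.25,0.25]

```text
time: 36.15
ee_pos: [0.4831, 0.3586, 0.1351]
tcp_rot: [-179.9, -0.1, 179.9]
wrist_force: [-0.1, 0.3, 0.1]
opening: 0.037
grasp_force: 25.3
```

Emit:
move_arm:
  offset:
    - [0,0,0]
    - [0,0,0]
    - [0,0,0]
  twist:
    - [0,0,0]
    - [0,0,0]
    - [0,0,0]
  grip: [0.25,0.25,0.25]

```text
time: 36.45
ee_pos: [0.4847, 0.3599, 0.1408]
tcp_rot: [179.9, 0.2, 179.9]
wrist_force: [0.4, 0.1, -0.1]
opening: 0.0369
grasp_force: 25.3
```

```bash
python3 - <<'E'
from h import *
togo([.4837,.359,.12],180)
p=viewer.camera('wrist');save(p,'w11.png');o=bot.get_obs()
print(np.round(atz(p,(348,150),.0875,o),4))
E
```

```text
at [0.4847 0.3599 0.1408] [179.9   0.2 179.9] | cm then (twist first) [ 0.1  -0.09  2.08] twist [ 0.0023  0.0031 -0.0018]
[[0.4388 0.3765 0.0875]]
```

View pics/w11.png

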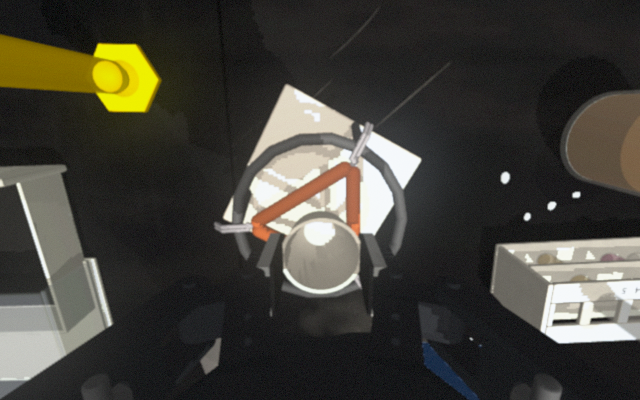

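Emit:
move_arm:
  offset:
    - [0.1,-0.1,1]
    - [0,0,0.5]
    - [0,0,0]
    - [0,0,0.3]
    - [0,0,0]
  twist:
    - [0,0,0]
    - [0,0,0]
    - [0,0,0]
    - [0,0,0]
    - [0,0,0]
  grip: [0.25,0.25,0.25,0.25,0.25]

```text
time: 37.0
ee_pos: [0.483, 0.3588, 0.1204]
tcp_rot: [180.0, 0.1, 179.9]
wrist_force: [1.1, -0.7, -0.0]
opening: 0.037
grasp_force: 25.3
```

Emit:
move_arm:
  offset:
    - [0,0,0.2]
    - [0,0,0]
    - [0,0,0]
  twist:
    - [0,0,0]
    - [0,0,0]
    - [0,0,0]
  grip: [0.25,0.25,0.25]

```text
time: 37.3
ee_pos: [0.483, 0.359, 0.1188]
tcp_rot: [179.9, 0.1, 179.9]
wrist_force: [1.2, 2.0, -0.3]
opening: 0.0369
grasp_force: 25.3
```

Emit:
move_arm:
  offset:
    - [0,0,0.2]
    - [0,0,0]
    - [0,0,0]
  twist:
    - [0,0,0]
    - [0,0,0]
    - [0,0,0]
  grip: [0.25,0.25,0.25]

```text
time: 37.6
ee_pos: [0.4832, 0.3591, 0.1169]
tcp_rot: [179.9, 0.1, 179.9]
wrist_force: [3.4, 2.8, 1.7]
opening: 0.037
grasp_force: 25.4
```

Emit:
move_arm:
  offset:
    - [-0.08,0.08,0]
    - [0,0,0.15]
    - [0,0,0]
  twist:
    - [0,0,0]
    - [0,0,0]
    - [0,0,0]
  grip: [0.25,0.25,0.25]

```text
time: 37.9
ee_pos: [0.4838, 0.3592, 0.1151]
tcp_rot: [-180.0, 0.1, 179.9]
wrist_force: [3.6, -1.7, 2.9]
opening: 0.0368
grasp_force: 25.6
```

Emit:
move_arm:
  offset:
    - [0,0,0.15]
    - [0,0,0]
    - [0,0,0]
  twist:
    - [0,0,0]
    - [0,0,0]
    - [0,0,0]
  grip: [0.25,0.25,0.25]

```text
time: 38.2
ee_pos: [0.484, 0.3591, 0.1139]
tcp_rot: [-180.0, 0.1, 179.9]
wrist_force: [4.5, -2.9, 5.2]
opening: 0.0371
grasp_force: 25.8
```

Emit:
move_arm:
  offset:
    - [-0.1,-0.04,0]
    - [0,0,0.1]
    - [0,0,0]
  twist:
    - [0,0,0]
    - [0,0,0]
    - [0,0,0]
  grip: [0.25,0.25,0.25]

```text
time: 38.5
ee_pos: [0.4845, 0.359, 0.1132]
tcp_rot: [180.0, 0.0, 179.9]
wrist_force: [-0.3, -2.4, 8.7]
opening: 0.0369
grasp_force: 26.0
```

Emit:
move_arm:
  offset:
    - [-0.05,-0.03,0.1]
    - [0,0,0]
    - [0,0,0]
  twist:
    - [0,0,0]
    - [0,0,0]
    - [0,0,0]
  grip: [0.25,0.25,0.25]

```text
time: 38.8
ee_pos: [0.4846, 0.3589, 0.1125]
tcp_rot: [179.9, 0.0, 179.9]
wrist_force: [-2.4, -2.8, 11.4]
opening: 0.0371
grasp_force: 26.2
```

Emit:
move_arm:
  offset:
    - [0,0,-0.1]
    - [0,0,0]
    - [0,0,0]
    - [0,0,-1]
    - [0,0,-4]
  twist:
    - [0,0,0]
    - [0,0,0]
    - [0,0,0]
    - [0,0,0]
    - [0,0,0]
  grip: [0.45,0.52,0.6,0.6,0.6]

```text
time: 39.3
ee_pos: [0.4835, 0.3577, 0.1592]
tcp_rot: [-179.8, -0.3, 179.9]
wrist_force: [0.6, 0.3, 0.6]
opening: 0.0511
grasp_force: 0.0
```

Emit:
move_arm:
  offset:
    - [0,0,-4.8]
    - [0,-3,0]
    - [0,-3,0]
    - [0,0,0]
  twist:
    - [0,0,0]
    - [0,0,0]
    - [0,0,0]
    - [0,0,0]
  grip: [0.6,0.6,0.6,0.6]

```text
time: 39.7
ee_pos: [0.4852, 0.2965, 0.2121]
tcp_rot: [180.0, 0.1, 179.8]
wrist_force: [0.3, 0.6, -0.7]
opening: 0.0515
grasp_force: 0.0
```

```bash
python3 - <<'E'
from h import *
o=bot.get_obs();print(o['ee_pos'],o['tcp_rot'])
p=viewer.camera('wrist');save(p,'w12.png')
q=viewer.camera('scene');save(q,'scene6.png')
a=p['color'][60:260,220:520,::-1];b=q['color'][235:350,290:420,::-1]
cv2.imwrite('pics/mix2.png',np.hstack([cv2.resize(a,(450,300)),cv2.resize(b,(340,300))]))
togo([.4695,.105,.24],180)
E
```

```text
[0.48515835 0.29651975 0.21207617] [1.79961090e+02 1.04981342e-01 1.79809216e+02]
at [0.4851 0.2985 0.2113] [1.799e+02 1.000e-01 1.799e+02] | cm then (twist first) [  1.56 -19.35  -2.87] twist [ 0.0012  0.0013 -0.0024]
```

View pics/mix2.png

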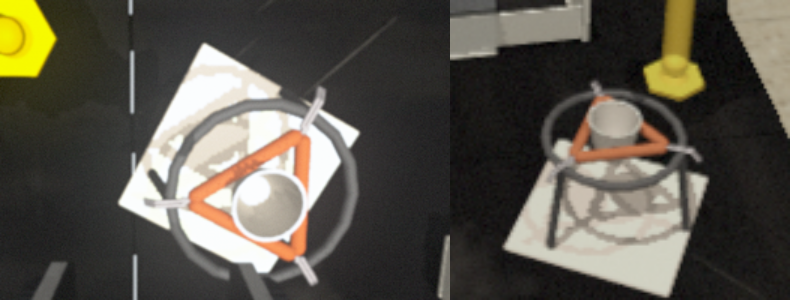

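The crucible sits upright in the clay triangle in both views. Next I go back to the handle and shut the drawer.

Emit:
move_arm:
  offset:
    - [0.92,-4.65,-0.5]
    - [0.92,-4.65,0]
    - [0.92,-4.65,0]
    - [0.92,-4.65,0]
    - [0.92,-4.65,0]
  twist:
    - [0,0,0]
    - [0,0,0]
    - [0,0,0]
    - [0,0,0]
    - [0,0,0]
  grip: [0.5,0.5,0.45,0.4,0.38]

```text
time: 40.3
ee_pos: [0.4382, 0.0655, 0.2155]
tcp_rot: [180.0, 0.0, -180.0]
wrist_force: [1.0, -1.1, 0.1]
opening: 0.0322
grasp_force: 0.0
```

Emit:
move_arm:
  offset:
    - [0.92,-4.65,0]
    - [0,0,0]
    - [0,0,0]
    - [0,0,0]
    - [0,0,0]
  twist:
    - [0,0,0]
    - [0,0,0.139]
    - [0,0,0.139]
    - [0,0,0.139]
    - [0,0,0.139]
  grip: [0.38,0.38,0.38,0.38,0.38]

```text
time: 40.8
ee_pos: [0.4297, 0.0203, 0.2155]
tcp_rot: [179.9, 0.0, 147.8]
wrist_force: [-0.3, 0.5, -0.1]
opening: 0.0323
grasp_force: 0.0
```

Emit:
move_arm:
  offset:
    - [0,0,0]
    - [0,0,0]
    - [0,0,0]
    - [0,0,0]
    - [0,0,0]
  twist:
    - [0,0,0.139]
    - [0,0,0.139]
    - [0,0,0.139]
    - [0,0,0.139]
    - [0,0,0.139]
  grip: [0.38,0.38,0.38,0.38,0.38]

```text
time: 41.3
ee_pos: [0.4297, 0.0206, 0.2155]
tcp_rot: [180.0, -0.0, 108.0]
wrist_force: [0.3, 0.7, -0.1]
opening: 0.0323
grasp_force: 0.0
```

Emit:
move_arm:
  offset:
    - [0,0,3.5]
    - [0,0,4]
    - [0,0,0]
    - [0,0,0]
  twist:
    - [0,0,0.139]
    - [0,0,0.139]
    - [0,0,0]
    - [0,0,0]
  grip: [0.38,0.38,0.38,0.38]

```text
time: 41.7
ee_pos: [0.4294, 0.0203, 0.1411]
tcp_rot: [-180.0, -0.0, 92.6]
wrist_force: [0.4, 0.4, 0.2]
opening: 0.0329
grasp_force: 0.0
```

```bash
python3 - <<'E'
from h import *
o=bot.get_obs();togo([.4295,.0195,.055],92.3,o);print(o['opening'])
p=viewer.camera('wrist');save(p,'w13.png')
r=finder.pinpoint(p,'handle');print([(x['position'],round(x['p'],2),np.round(atz(p,x['position'],.042,o)[0],4)) for x in r[:2]])
E
```

```text
at [0.4294 0.0203 0.1411] [-180.    -0.    92.6] | cm then (twist first) [-0.08  0.01  8.61] twist [-0.0002 -0.0007  0.0051]
0.03292727988975408
[([319.3, 207.2], 0.84, array([0.4288, 0.0184, 0.042 ]))]
```

Grip the bar and push +x about 8.5 cm until resistance.

Emit:
move_arm:
  offset:
    - [0,0,3.5]
    - [0,0,3.2]
    - [0,0,2]
    - [0,0,0]
    - [0,0,0]
  twist:
    - [0,0,0.005]
    - [0,0,0]
    - [0,0,0]
    - [0,0,0]
    - [0,0,0]
  grip: [0.38,0.38,0.38,0.2,0.1]
  force: 40

```text
time: 42.3
ee_pos: [0.4302, 0.0201, 0.0549]
tcp_rot: [179.9, -0.0, 92.1]
wrist_force: [-0.2, 0.2, -13.0]
opening: 0.009
grasp_force: 18.5
```

Emit:
move_arm:
  offset:
    - [0,0,0]
    - [0,0,0]
    - [0,0,0]
  twist:
    - [0,0,0]
    - [0,0,0]
    - [0,0,0]
  grip: [0,0,0]

```text
time: 42.6
ee_pos: [0.4304, 0.02, 0.0547]
tcp_rot: [179.8, -0.0, 92.0]
wrist_force: [-1.6, 0.1, 3.3]
opening: 0.0081
grasp_force: 39.9
```

Emit:
move_arm:
  offset:
    - [0,1,0]
    - [0,1.5,0]
    - [0,1.5,0]
    - [0,1.5,0]
    - [0,1.5,0]
  twist:
    - [0,0,0]
    - [0,0,0]
    - [0,0,0]
    - [0,0,0]
    - [0,0,0]
  grip: [0,0,0,0,0]

```text
time: 43.1
ee_pos: [0.5015, 0.0224, 0.0547]
tcp_rot: [179.8, -0.0, 92.0]
wrist_force: [-1.4, -1.3, 7.5]
opening: 0.0078
grasp_force: 40.3
```

Emit:
move_arm:
  offset:
    - [0,0.7,0]
    - [0,0,0]
    - [0,0,0]
  twist:
    - [0,0,0]
    - [0,0,0]
    - [0,0,0]
  grip: [0,0,0]

```text
time: 43.4
ee_pos: [0.5087, 0.0226, 0.0548]
tcp_rot: [179.7, -0.0, 92.0]
wrist_force: [1.8, -0.6, 5.0]
opening: 0.0085
grasp_force: 40.0
```

Emit:
move_arm:
  offset:
    - [0,0.25,0]
    - [0,0,0]
    - [0,0,0]
  twist:
    - [0,0,0]
    - [0,0,0]
    - [0,0,0]
  grip: [0,0,0]

```text
time: 43.7
ee_pos: [0.5108, 0.0226, 0.0548]
tcp_rot: [179.8, -0.0, 92.0]
wrist_force: [0.9, -1.4, 5.1]
opening: 0.008
grasp_force: 40.1
```

Emit:
move_arm:
  offset:
    - [0,0.2,0]
    - [0,0,0]
    - [0,0,0]
  twist:
    - [0,0,0]
    - [0,0,0]
    - [0,0,0]
  grip: [0,0,0]

```text
time: 44.0
ee_pos: [0.5117, 0.0227, 0.0547]
tcp_rot: [179.9, -0.0, 92.0]
wrist_force: [-5.5, -1.3, 9.6]
opening: 0.008
grasp_force: 40.5
```

Emit:
move_arm:
  offset:
    - [0,0.2,0]
    - [0,0,0]
  twist:
    - [0,0,0]
    - [0,0,0]
  grip: [0,0]

```text
time: 44.2
ee_pos: [0.5119, 0.0227, 0.0546]
tcp_rot: [-179.9, -0.0, 92.0]
wrist_force: [-15.3, -1.8, 17.8]
opening: 0.0085
grasp_force: 41.4
```

Emit:
move_arm:
  offset:
    - [0,0,0]
    - [0,0,0]
    - [0,0,-2.5]
    - [0,0,-4.5]
    - [0,0,-4.8]
  twist:
    - [0,0,0]
    - [0,0,0]
    - [0,0,0]
    - [0,0,0]
    - [0,0,0]
  grip: [0.25,0.35,0.35,0.5,0.6]

```text
time: 44.7
ee_pos: [0.5127, 0.0229, 0.172]
tcp_rot: [-180.0, -0.0, 92.0]
wrist_force: [1.7, 0.9, 0.7]
opening: 0.0511
grasp_force: 0.0
```

Emit:
move_arm:
  offset:
    - [0,0,-4.8]
    - [0,0,-2]
    - [0,0,0]
  twist:
    - [0,0,0.04]
    - [0,0,0]
    - [0,0,0]
  grip: [0.6,0.6,0.6]

```text
time: 45.0
ee_pos: [0.5145, 0.0229, 0.2431]
tcp_rot: [179.6, -0.0, 89.7]
wrist_force: [-0.5, 0.6, -0.3]
opening: 0.051
grasp_force: 0.0
```

```bash
python3 - <<'E'
from h import *
o=bot.get_obs();togo([.499,-.3657,.24],90,o);print(o['opening'])
p=viewer.camera('wrist');save(p,'w14.png')
r=finder.pinpoint(p,'handle');print([(x['position'],round(x['p'],2),np.round(atz(p,x['position'],.042,o)[0],4)) for x in r[:2]])
E
```

```text
at [0.5145 0.0229 0.2431] [179.6  -0.   89.7] | cm then (twist first) [-38.86  -1.55   0.31] twist [ 0.0072 -0.0008 -0.0044]
0.05097296523535168
[([319.5, 178.0], 0.85, array([0.5148, 0.021 , 0.042 ]))]
```

View pics/w14.png

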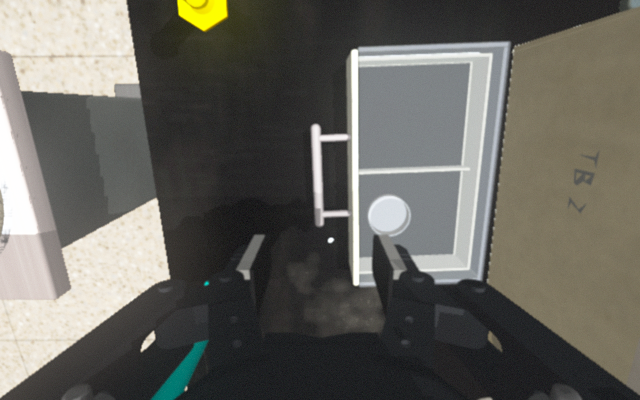

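The drawer is shut, with the dish still in its compartment (389,215). The dropper bottle goes back first, as it is the middle piece.

Emit:
move_arm:
  offset:
    - [-4.86,-0.19,0]
    - [-4.86,-0.19,0]
    - [-4.86,-0.19,0]
    - [-4.86,-0.19,0]
    - [-4.86,-0.19,0]
  twist:
    - [0.005,0,0]
    - [0,0,0]
    - [0,0,0]
    - [0,0,0]
    - [0,0,0]
  grip: [0.6,0.6,0.6,0.6,0.6]

```text
time: 45.6
ee_pos: [0.5015, -0.2219, 0.2374]
tcp_rot: [-179.6, -0.1, 89.8]
wrist_force: [0.7, 0.3, -0.6]
opening: 0.0512
grasp_force: 0.0
```

Emit:
move_arm:
  offset:
    - [-4.86,-0.19,0]
    - [-4.86,-0.19,0]
    - [-4.86,-0.19,0]
    - [0,0,4]
    - [0,0,4]
  twist:
    - [0,0,0]
    - [0,0,0]
    - [0,0,0]
    - [0,0,0]
    - [0,0,0]
  grip: [0.6,0.6,0.6,0.6,0.6]

```text
time: 46.1
ee_pos: [0.4953, -0.3677, 0.1567]
tcp_rot: [-179.7, -0.0, 89.6]
wrist_force: [0.7, 1.0, -0.8]
opening: 0.0515
grasp_force: 0.0
```

Emit:
move_arm:
  offset:
    - [0,0,3]
    - [0,0,0]
    - [0,0,0]
  twist:
    - [0,0,0]
    - [0,0,0]
    - [0,0,0]
  grip: [0.6,0.6,0.6]

```text
time: 46.4
ee_pos: [0.495, -0.3655, 0.1286]
tcp_rot: [-179.7, -0.1, 89.7]
wrist_force: [0.3, -1.0, 0.2]
opening: 0.0514
grasp_force: 0.0
```

```bash
python3 - <<'E'
from h import *
togo([.499,-.3657,.0463],90.3);print(bot.get_obs()['opening'])
E
```

```text
at [ 0.495  -0.3655  0.1286] [-1.797e+02 -1.000e-01  8.970e+01] | cm then (twist first) [-0.03  0.4   8.23] twist [-0.0059 -0.0018 -0.0096]
0.051424863516611616
```

Emit:
move_arm:
  offset:
    - [0,0.4,1.5]
    - [0,0,3.5]
    - [0,0,3.2]
    - [0,0,0]
    - [0,0,0]
  twist:
    - [-0.006,-0.002,-0.0095]
    - [0,0,0]
    - [0,0,0]
    - [0,0,0]
    - [0,0,0]
  grip: [0.6,0.6,0.6,0.6,0.5]
  force: 25

```text
time: 46.9
ee_pos: [0.5001, -0.3662, 0.0493]
tcp_rot: [179.8, 0.1, 90.3]
wrist_force: [0.6, 0.2, -0.1]
opening: 0.0429
grasp_force: 0.0
```

Emit:
move_arm:
  offset:
    - [0,0,0]
    - [0,0,0]
    - [0,0,0]
    - [0,0,0]
  twist:
    - [0,0,0]
    - [0,0,0]
    - [0,0,0]
    - [0,0,0]
  grip: [0.35,0.25,0.2,0.2]

```text
time: 47.3
ee_pos: [0.5008, -0.3668, 0.0504]
tcp_rot: [179.7, 0.2, 90.3]
wrist_force: [-0.7, 0.0, 8.3]
opening: 0.034
grasp_force: 25.4
```

Emit:
move_arm:
  offset:
    - [0,0,-2]
    - [0,0,-4.5]
    - [0,0,-4.8]
    - [0,0,-4.8]
    - [0,0,-3.5]
  twist:
    - [0,0,0]
    - [0,0,0]
    - [0,0,0]
    - [0,0,0]
    - [0,0,0]
  grip: [0.2,0.2,0.2,0.2,0.2]

```text
time: 47.8
ee_pos: [0.4993, -0.3658, 0.2484]
tcp_rot: [179.7, 0.2, 90.3]
wrist_force: [0.5, -0.8, -0.0]
opening: 0.0343
grasp_force: 25.2
```

Emit:
move_arm:
  offset:
    - [4.89,-0.39,0]
    - [4.89,-0.39,0]
    - [4.89,-0.39,0]
    - [4.89,-0.39,0]
    - [4.89,-0.39,0]
  twist:
    - [0,0,0]
    - [0,0,0]
    - [0,0,0]
    - [0,0,0]
    - [0,0,0]
  grip: [0.2,0.2,0.2,0.2,0.2]

```text
time: 48.3
ee_pos: [0.478, -0.1196, 0.2444]
tcp_rot: [179.8, 0.1, 90.3]
wrist_force: [1.1, -0.3, 0.1]
opening: 0.034
grasp_force: 25.2
```

Emit:
move_arm:
  offset:
    - [4.89,-0.39,0]
    - [4.89,-0.39,0]
    - [4.89,-0.39,0]
    - [0,0,0]
    - [0,0,0]
  twist:
    - [0,0,0]
    - [0,0,0]
    - [0,0,0]
    - [0,0,-0.1428]
    - [0,0,-0.1428]
  grip: [0.2,0.2,0.2,0.2,0.2]

```text
time: 48.8
ee_pos: [0.4659, 0.0272, 0.2442]
tcp_rot: [179.8, 0.1, 107.2]
wrist_force: [0.7, 0.2, -0.8]
opening: 0.0343
grasp_force: 25.2
```

Emit:
move_arm:
  offset:
    - [0,0,0]
    - [0,0,0]
    - [0,0,0]
    - [0,0,0]
    - [0,0,0]
  twist:
    - [0,0,-0.1428]
    - [0,0,-0.1428]
    - [0,0,-0.1428]
    - [0,0,-0.1428]
    - [0,0,-0.1428]
  grip: [0.2,0.2,0.2,0.2,0.2]

```text
time: 49.3
ee_pos: [0.4661, 0.0254, 0.2441]
tcp_rot: [179.9, 0.2, 147.9]
wrist_force: [0.3, -0.5, -0.7]
opening: 0.0342
grasp_force: 25.2
```

Emit:
move_arm:
  offset:
    - [0,0,0]
    - [0,0,0]
    - [0,0,0]
    - [0,0,0]
    - [0,0,0]
  twist:
    - [0,0,-0.1428]
    - [0,0,-0.1428]
    - [0,0,-0.1428]
    - [0,0,-0.1428]
    - [0,0,0]
  grip: [0.2,0.2,0.2,0.2,0.2]

```text
time: 49.8
ee_pos: [0.4661, 0.0254, 0.2439]
tcp_rot: [-179.9, 0.2, -179.6]
wrist_force: [0.5, -0.2, 0.3]
opening: 0.0339
grasp_force: 25.2
```

Emit:
move_arm:
  offset:
    - [0,0,4]
    - [0,0,4]
    - [0,0,3]
    - [0,0,0]
    - [0,0,0]
  twist:
    - [0,0,0]
    - [0,0,0]
    - [0,0,0]
    - [0,0,0]
    - [0,0,0]
  grip: [0.2,0.2,0.2,0.2,0.2]

```text
time: 50.3
ee_pos: [0.4664, 0.0252, 0.134]
tcp_rot: [-179.9, 0.1, -179.9]
wrist_force: [0.8, -0.9, -0.0]
opening: 0.0341
grasp_force: 25.2
```

```bash
python3 - <<'E'
from h import *
togo([.4693,.0246,.0469],180);print(bot.get_obs()['opening'])
E
```

```text
at [0.4664 0.0252 0.134 ] [-1.799e+02  1.000e-01 -1.799e+02] | cm then (twist first) [-0.29 -0.06  8.71] twist [-0.0014  0.0025  0.0025]
0.03405800558100034
```

Emit:
move_arm:
  offset:
    - [-0.29,-0.06,3]
    - [0,0,3]
    - [0,0,1.8]
    - [0,0,0.4]
    - [0,0,0]
  twist:
    - [0,0,0]
    - [0,0,0]
    - [0,0,0]
    - [0,0,0]
    - [0,0,0]
  grip: [0.2,0.2,0.2,0.2,0.2]

```text
time: 50.8
ee_pos: [0.4701, 0.0246, 0.0524]
tcp_rot: [-179.9, 0.2, -179.8]
wrist_force: [0.3, 0.7, -0.3]
opening: 0.0338
grasp_force: 25.2
```

Emit:
move_arm:
  offset:
    - [0,0,0.2]
    - [0,0,0]
    - [0,0,0]
  twist:
    - [0,0,0]
    - [0,0,0]
    - [0,0,0]
  grip: [0.2,0.2,0.2]

```text
time: 51.1
ee_pos: [0.4698, 0.0246, 0.0496]
tcp_rot: [-179.9, 0.2, -179.7]
wrist_force: [0.3, -0.0, -1.3]
opening: 0.0342
grasp_force: 25.2
```

```bash
python3 - <<'E'
from h import *
togo([.4693,.0246,.0469],180);print(bot.get_obs()['wrist_force'])
E
```

```text
at [0.4698 0.0246 0.0496] [-179.9    0.2 -179.7] | cm then (twist first) [0.05 0.   0.27] twist [-0.0014  0.0033  0.0048]
[ 2.97477167e-01 -5.14096913e-04 -1.29601619e+00]
```

Emit:
move_arm:
  offset:
    - [0.05,0,0.2]
    - [0,0,0]
    - [0,0,0]
  twist:
    - [0,0,0]
    - [0,0,0]
    - [0,0,0]
  grip: [0.2,0.2,0.2]

```text
time: 51.4
ee_pos: [0.4695, 0.0244, 0.0479]
tcp_rot: [-179.9, 0.2, -179.7]
wrist_force: [-0.3, -1.0, 7.2]
opening: 0.0341
grasp_force: 25.8
```

Emit:
move_arm:
  offset:
    - [0,0,0.15]
    - [0,0,0]
    - [0,0,0]
  twist:
    - [0,0,0]
    - [0,0,0]
    - [0,0,0]
  grip: [0.2,0.2,0.2]

```text
time: 51.7
ee_pos: [0.47, 0.0242, 0.0476]
tcp_rot: [-179.9, 0.3, -179.7]
wrist_force: [-3.2, -3.0, 17.6]
opening: 0.034
grasp_force: 26.7
```

Emit:
move_arm:
  offset:
    - [0,0,-0.1]
    - [0,0,-0.1]
    - [0,0,-2.5]
    - [0,0,-4.5]
    - [0,0,-4.8]
  twist:
    - [0,0,0]
    - [0,0,0]
    - [0,0,0]
    - [0,0,0]
    - [0,0,0]
  grip: [0.45,0.55,0.6,0.6,0.6]

```text
time: 52.2
ee_pos: [0.4676, 0.0247, 0.1655]
tcp_rot: [-179.9, -0.0, -179.7]
wrist_force: [1.2, 0.1, 0.2]
opening: 0.051
grasp_force: 0.0
```

Emit:
move_arm:
  offset:
    - [0,0,-4.8]
    - [0,0,-2.5]
    - [0,0,0]
    - [0,0,0]
    - [0,0,0]
  twist:
    - [0,0,0]
    - [0,0,0.1428]
    - [0,0,0.1428]
    - [0,0,0.1428]
    - [0,0,0.1428]
  grip: [0.6,0.8,0.85,0.85,0.85]

```text
time: 52.7
ee_pos: [0.4684, 0.0248, 0.2382]
tcp_rot: [-180.0, 0.1, 147.2]
wrist_force: [0.1, 0.0, -0.1]
opening: 0.0727
grasp_force: 0.0
```

Emit:
move_arm:
  offset:
    - [0,0,0]
    - [0,0,0]
    - [0,0,0]
    - [0,0,0]
    - [0,0,0]
  twist:
    - [0,0,0.1428]
    - [0,0,0.1428]
    - [0,0,0.1428]
    - [0,0,0.1428]
    - [0,0,0.1428]
  grip: [0.85,0.85,0.85,0.85,0.85]

```text
time: 53.2
ee_pos: [0.4683, 0.0248, 0.2379]
tcp_rot: [180.0, 0.1, 106.3]
wrist_force: [-0.4, -0.1, -0.3]
opening: 0.0728
grasp_force: 0.0
```

Emit:
move_arm:
  offset:
    - [0,0,0]
    - [0,0,0]
    - [-4.64,0.61,0]
    - [-4.64,0.61,0]
    - [-4.64,0.61,0]
  twist:
    - [0,0,0.1428]
    - [0,0,0.1428]
    - [0,0,0]
    - [0,0,0]
    - [0,0,0]
  grip: [0.85,0.85,0.85,0.85,0.85]

```text
time: 53.7
ee_pos: [0.4874, -0.1156, 0.2383]
tcp_rot: [179.9, 0.1, 90.4]
wrist_force: [1.1, 0.2, -0.5]
opening: 0.0721
grasp_force: 0.0
```

Emit:
move_arm:
  offset:
    - [-4.64,0.61,0]
    - [-4.64,0.61,0]
    - [-4.64,0.61,0]
    - [-4.64,0.61,0]
    - [0,0,0]
  twist:
    - [0,0,0]
    - [0,0,0]
    - [0,0,0]
    - [0,0,0]
    - [0,0,0]
  grip: [0.85,0.85,0.85,0.85,0.85]

```text
time: 54.2
ee_pos: [0.5125, -0.3043, 0.2366]
tcp_rot: [-180.0, 0.1, 90.0]
wrist_force: [-0.5, 1.4, -0.6]
opening: 0.0725
grasp_force: 0.0
```

Emit:
move_arm:
  offset:
    - [0,0,4]
    - [0,0,4]
    - [0,0,2.5]
    - [0,0,0]
    - [0,0,0]
  twist:
    - [0,0,0]
    - [0,0,0]
    - [0,0,0]
    - [0,0,0]
    - [0,0,0]
  grip: [0.85,0.85,0.85,0.85,0.85]

```text
time: 54.7
ee_pos: [0.5129, -0.2995, 0.1344]
tcp_rot: [179.9, 0.1, 90.3]
wrist_force: [0.2, 0.6, 0.7]
opening: 0.0727
grasp_force: 0.0
```

```bash
python3 - <<'E'
from h import *
togo([.5123,-.3003,.0555],90);print(bot.get_obs()['opening'])
q=viewer.camera('top');save(q,'top6.png')
for t in('measuring_cylinder','beaker','dropper_bottle'):
  r=finder.pinpoint(q,t);print(t,[(x['position'],round(x['p'],2),np.round(atz(q,x['position'],.0)[0],4)) for x in r])
E
```

```text
at [ 0.5129 -0.2995  0.1344] [1.799e+02 1.000e-01 9.030e+01] | cm then (twist first) [-0.08 -0.06  7.89] twist [0.0016 0.0012 0.0054]
0.07269896600598709
measuring_cylinder [([378.2, 241.5], 0.93, array([ 0.3756, -0.1606,  0.    ])), ([251.1, 237.6], 0.86, array([0.388 , 0.2024, 0.    ]))]
beaker [([425.5, 193.4], 0.78, array([ 0.5127, -0.2992,  0.    ])), ([193.0, 204.8], 0.24, array([0.4833, 0.3731, 0.    ]))]
dropper_bottle [([314.3, 206.9], 0.7, array([0.4754, 0.021 , 0.    ]))]
```

Emit:
move_arm:
  offset:
    - [-0.08,-0.06,3]
    - [0,0,3]
    - [0,0,1.9]
    - [0,0,0]
    - [0,0,0]
  twist:
    - [0,0,0.005]
    - [0,0,0]
    - [0,0,0]
    - [0,0,0]
    - [0,0,0]
  grip: [0.85,0.85,0.85,0.85,0.7]
  force: 25

```text
time: 55.4
ee_pos: [0.5129, -0.3011, 0.056]
tcp_rot: [179.8, 0.1, 90.0]
wrist_force: [0.0, 0.5, 0.6]
opening: 0.0604
grasp_force: 0.0
```

Emit:
move_arm:
  offset:
    - [0,0,0]
    - [0,0,0]
    - [0,0,0]
    - [0,0,0]
  twist:
    - [0,0,0]
    - [0,0,0]
    - [0,0,0]
    - [0,0,0]
  grip: [0.5,0.4,0.4,0.4]

```text
time: 55.8
ee_pos: [0.5134, -0.3014, 0.0569]
tcp_rot: [179.7, 0.2, 90.0]
wrist_force: [-0.7, -0.4, 5.9]
opening: 0.0509
grasp_force: 26.4
```

Emit:
move_arm:
  offset:
    - [0,0,-2]
    - [0,0,-4.5]
    - [0,0,-4.8]
    - [0,0,-4.8]
    - [0,0,-2.5]
  twist:
    - [0,0,0]
    - [0,0,0]
    - [0,0,0]
    - [0,0,0]
    - [0,0,0]
  grip: [0.4,0.4,0.4,0.4,0.4]

```text
time: 56.3
ee_pos: [0.5127, -0.3009, 0.2463]
tcp_rot: [179.6, 0.3, 90.0]
wrist_force: [-0.3, -0.6, -1.0]
opening: 0.0509
grasp_force: 26.5
```

Emit:
move_arm:
  offset:
    - [4.47,-0.5,0]
    - [4.47,-0.5,0]
    - [4.47,-0.5,0]
    - [4.47,-0.5,0]
    - [4.47,-0.5,0]
  twist:
    - [0,0,0]
    - [0,0,0]
    - [0,0,0]
    - [0,0,0]
    - [0,0,0]
  grip: [0.4,0.4,0.4,0.4,0.4]

```text
time: 56.8
ee_pos: [0.4867, -0.0755, 0.2413]
tcp_rot: [179.8, 0.1, 90.0]
wrist_force: [0.3, -0.5, 0.1]
opening: 0.0507
grasp_force: 26.4
```

Emit:
move_arm:
  offset:
    - [4.47,-0.5,0]
    - [4.47,-0.5,0]
    - [4.47,-0.5,0]
    - [4.47,-0.5,0]
    - [0,0,0]
  twist:
    - [0,0,0]
    - [0,0,0]
    - [0,0,0]
    - [0,0,0]
    - [0,0,0]
  grip: [0.4,0.4,0.4,0.4,0.4]

```text
time: 57.3
ee_pos: [0.4664, 0.106, 0.2409]
tcp_rot: [179.8, -0.0, 90.3]
wrist_force: [0.4, 0.2, -0.1]
opening: 0.0508
grasp_force: 26.5
```

Emit:
move_arm:
  offset:
    - [0,0,4]
    - [0,0,4]
    - [0,0,2.5]
    - [0,0,0]
    - [0,0,0]
  twist:
    - [0,0,0]
    - [0,0,0]
    - [0,0,0]
    - [0,0,0]
    - [0,0,0]
  grip: [0.4,0.4,0.4,0.4,0.4]

```text
time: 57.8
ee_pos: [0.4676, 0.1013, 0.1363]
tcp_rot: [179.8, 0.1, 90.0]
wrist_force: [0.5, 0.4, -0.1]
opening: 0.0507
grasp_force: 26.5
```

```bash
python3 - <<'E'
from h import *
togo([.468,.1005,.0534],90);print(bot.get_obs()['opening'])
E
```

```text
at [0.4676 0.1013 0.1363] [1.798e+02 1.000e-01 9.000e+01] | cm then (twist first) [-0.08  0.04  8.29] twist [ 0.0026  0.0013 -0.0004]
0.05071277473802727
```

Emit:
move_arm:
  offset:
    - [-0.08,0.04,3]
    - [0,0,3]
    - [0,0,1.5]
    - [0,0,0.3]
    - [0,0,0]
  twist:
    - [0,0,0]
    - [0,0,0]
    - [0,0,0]
    - [0,0,0]
    - [0,0,0]
  grip: [0.4,0.4,0.4,0.4,0.4]

```text
time: 58.3
ee_pos: [0.4685, 0.1007, 0.0584]
tcp_rot: [179.8, 0.1, 90.0]
wrist_force: [0.2, -0.0, -0.1]
opening: 0.0508
grasp_force: 26.5
```

Emit:
move_arm:
  offset:
    - [0,0,0.25]
    - [0,0,0]
    - [0,0,0]
  twist:
    - [0,0,0]
    - [0,0,0]
    - [0,0,0]
  grip: [0.4,0.4,0.4]

```text
time: 58.6
ee_pos: [0.4683, 0.1007, 0.0553]
tcp_rot: [179.8, 0.1, 90.0]
wrist_force: [0.4, 0.4, -0.8]
opening: 0.0507
grasp_force: 26.5
```

Emit:
move_arm:
  offset:
    - [0,0,0.15]
    - [0,0,0]
    - [0,0,0]
  twist:
    - [0,0,0]
    - [0,0,0]
    - [0,0,0]
  grip: [0.4,0.4,0.4]

```text
time: 58.9
ee_pos: [0.4682, 0.1008, 0.0544]
tcp_rot: [179.8, 0.1, 90.0]
wrist_force: [-3.1, -0.4, 9.4]
opening: 0.0506
grasp_force: 27.1
```

Emit:
move_arm:
  offset:
    - [0,0,0]
    - [0,0,-0.2]
    - [0,0,-4]
    - [0,0,-4.8]
    - [0,0,-4.8]
  twist:
    - [0,0,0]
    - [0,0,0]
    - [0,0,0]
    - [0,0,0]
    - [0,0,0]
  grip: [0.75,0.8,0.8,0.8,0.8]

```text
time: 59.4
ee_pos: [0.4671, 0.1007, 0.1925]
tcp_rot: [179.9, 0.1, 90.0]
wrist_force: [0.5, 0.3, -0.1]
opening: 0.0682
grasp_force: 0.0
```

Emit:
move_arm:
  offset:
    - [0,0,-4.8]
    - [0,0,-2]
    - [-4.88,0.56,0]
    - [-4.88,0.56,0]
    - [-4.88,0.56,0]
  twist:
    - [0,0,0]
    - [0,0,0]
    - [0,0,0]
    - [0,0,0]
    - [0,0,0]
  grip: [0.8,0.8,0.8,0.8,0.8]

```text
time: 59.9
ee_pos: [0.4843, -0.0468, 0.2596]
tcp_rot: [179.9, 0.1, 90.1]
wrist_force: [1.6, -0.3, 0.4]
opening: 0.0682
grasp_force: 0.0
```

Emit:
move_arm:
  offset:
    - [-4.88,0.56,0]
    - [-4.88,0.56,0]
    - [-4.88,0.56,0]
    - [-4.88,0.56,0]
    - [-4.88,0.56,0]
  twist:
    - [0,0,0]
    - [0,0,0]
    - [0,0,0]
    - [0,0,0]
    - [0,0,0]
  grip: [0.7,0.7,0.7,0.7,0.7]

```text
time: 60.4
ee_pos: [0.5121, -0.2916, 0.2598]
tcp_rot: [179.9, 0.1, 90.0]
wrist_force: [1.5, 1.0, 0.5]
opening: 0.06
grasp_force: 0.0
```

Emit:
move_arm:
  offset:
    - [-4.88,0.56,0]
    - [-4.88,0.56,0]
    - [-4.88,0.56,0]
    - [0,0,0]
    - [0,0,0]
  twist:
    - [0,0,0]
    - [0,0,0]
    - [0,0,0]
    - [0,0,0]
    - [0,0,0]
  grip: [0.7,0.7,0.7,0.7,0.7]

```text
time: 60.9
ee_pos: [0.5288, -0.4369, 0.2581]
tcp_rot: [-180.0, -0.0, 89.9]
wrist_force: [-0.1, 0.1, 0.4]
opening: 0.0597
grasp_force: 0.0
```

```bash
python3 - <<'E'
from h import *
togo([.5296,-.4363,.1657],90);print(bot.get_obs()['opening'])
q=viewer.camera('top');save(q,'top7.png')
for t in('beaker','dropper_bottle'):
  r=finder.pinpoint(q,t);print(t,[(x['position'],round(x['p'],2),np.round(atz(q,x['position'],.0)[0],4)) for x in r])
E
```

```text
at [ 0.5288 -0.4369  0.2581] [-180.    -0.    89.9] | cm then (twist first) [0.06 0.08 9.24] twist [-0.0002 -0.0004 -0.0018]
0.05974250474046018
beaker [([285.3, 210.9], 0.51, array([0.4643, 0.1046, 0.    ])), ([313.4, 155.2], 0.2, array([0.6269, 0.0232, 0.    ]))]
dropper_bottle [([311.9, 209.7], 0.62, array([0.4674, 0.028 , 0.    ]))]
```

Emit:
move_arm:
  offset:
    - [0.06,0.08,3.5]
    - [0,0,3.5]
    - [0,0,2.0]
    - [0,0,0]
    - [0,0,0]
  twist:
    - [0,0,0]
    - [0,0,0]
    - [0,0,0]
    - [0,0,0]
    - [0,0,0]
  grip: [0.7,0.7,0.7,0.7,0.5]
  force: 30

```text
time: 61.55
ee_pos: [0.5303, -0.4345, 0.1717]
tcp_rot: [179.8, 0.1, 90.1]
wrist_force: [0.4, 0.7, 0.7]
opening: 0.0465
grasp_force: 0.0
```

Emit:
move_arm:
  offset:
    - [0,0,0]
    - [0,0,0]
    - [0,0,0]
    - [0,0,0]
    - [0,0,0]
  twist:
    - [0,0,0]
    - [0,0,0]
    - [0,0,0]
    - [0,0,0]
    - [0,0,0]
  grip: [0.3,0.2,0.1,0.1,0.1]

```text
time: 62.05
ee_pos: [0.5304, -0.4358, 0.1726]
tcp_rot: [179.8, 0.2, 90.0]
wrist_force: [-2.2, 2.1, 8.0]
opening: 0.0292
grasp_force: 29.3
```

Emit:
move_arm:
  offset:
    - [0,0,-2]
    - [0,0,-4]
    - [0,0,-3]
    - [4.69,-0.75,0]
    - [4.69,-0.75,0]
  twist:
    - [0,0,0]
    - [0,0,0]
    - [0,0,0]
    - [0,0,0]
    - [0,0,0]
  grip: [0.1,0.1,0.1,0.1,0.1]

```text
time: 62.55
ee_pos: [0.5157, -0.3419, 0.2609]
tcp_rot: [179.8, 0.2, 89.9]
wrist_force: [1.1, 0.7, -1.4]
opening: 0.0291
grasp_force: 29.8
```

Emit:
move_arm:
  offset:
    - [4.69,-0.75,0]
    - [4.69,-0.75,0]
    - [4.69,-0.75,0]
    - [4.69,-0.75,0]
    - [4.69,-0.75,0]
  twist:
    - [0,0,0]
    - [0,0,0]
    - [0,0,0]
    - [0,0,0]
    - [0,0,0]
  grip: [0.1,0.1,0.1,0.1,0.1]

```text
time: 63.05
ee_pos: [0.4769, -0.1053, 0.2605]
tcp_rot: [179.8, 0.1, 90.0]
wrist_force: [0.9, 0.7, -0.5]
opening: 0.0288
grasp_force: 29.9
```

Emit:
move_arm:
  offset:
    - [4.69,-0.75,0]
    - [0,0,0]
    - [0,0,2]
    - [0,0,0]
    - [0,0,0]
  twist:
    - [0,0,0]
    - [0,0,0]
    - [0,0,0]
    - [0,0,0]
    - [0,0,0]
  grip: [0.1,0.1,0.1,0.1,0.1]

```text
time: 63.55
ee_pos: [0.4699, -0.0604, 0.2399]
tcp_rot: [179.9, 0.1, 90.0]
wrist_force: [0.0, 0.2, -0.5]
opening: 0.0289
grasp_force: 30.1
```

```bash
python3 - <<'E'
from h import *
togo([.470,-.0607,.1691],90);print(bot.get_obs()['opening'])
E
```

```text
at [ 0.4699 -0.0604  0.2399] [1.799e+02 1.000e-01 9.000e+01] | cm then (twist first) [-0.03  0.01  7.08] twist [ 0.0019  0.0015 -0.0005]
0.028915921625539416
```

Emit:
move_arm:
  offset:
    - [-0.03,0,3]
    - [0,0,2.5]
    - [0,0,1]
    - [0,0,0.2]
    - [0,0,0]
  twist:
    - [0,0,0]
    - [0,0,0]
    - [0,0,0]
    - [0,0,0]
    - [0,0,0]
  grip: [0.1,0.1,0.1,0.1,0.1]

```text
time: 64.05
ee_pos: [0.4704, -0.0608, 0.1734]
tcp_rot: [179.8, 0.1, 90.0]
wrist_force: [0.0, 0.6, -0.8]
opening: 0.0292
grasp_force: 30.1
```

Emit:
move_arm:
  offset:
    - [0,0,0.2]
    - [0,0,0]
    - [0,0,0]
  twist:
    - [0,0,0]
    - [0,0,0]
    - [0,0,0]
  grip: [0.1,0.1,0.1]

```text
time: 64.35
ee_pos: [0.4703, -0.0605, 0.1709]
tcp_rot: [179.8, 0.1, 90.0]
wrist_force: [-0.2, -0.5, -1.4]
opening: 0.0293
grasp_force: 30.1
```

Emit:
move_arm:
  offset:
    - [0,0,0.15]
    - [0,0,0]
    - [0,0,0]
  twist:
    - [0,0,0]
    - [0,0,0]
    - [0,0,0]
  grip: [0.1,0.1,0.1]

```text
time: 64.65
ee_pos: [0.4703, -0.0604, 0.1694]
tcp_rot: [179.8, 0.1, 90.0]
wrist_force: [-1.2, -0.2, 5.3]
opening: 0.0292
grasp_force: 30.6
```

Contact at the bench. I release, retreat upward and check.

Emit:
move_arm:
  offset:
    - [0,0,0]
    - [0,0,-0.2]
    - [0,0,-3]
    - [0,0,-4.5]
    - [0,0,-4.8]
  twist:
    - [0,0,0]
    - [0,0,0]
    - [0,0,0]
    - [0,0,0]
    - [0,0,0]
  grip: [0.5,0.7,0.8,0.8,0.8]

```text
time: 65.15
ee_pos: [0.4692, -0.0603, 0.2945]
tcp_rot: [-180.0, 0.1, 90.0]
wrist_force: [1.2, 0.1, 0.2]
opening: 0.0684
grasp_force: 0.0
```

Emit:
move_arm:
  offset:
    - [0,0,-4.8]
    - [0,-0.5,-2]
    - [0,0,0]
    - [0,0,0]
  twist:
    - [0,0,0]
    - [0,0,0]
    - [0,0,0]
    - [0,0,0]
  grip: [0.8,0.8,0.8,0.8]

```text
time: 65.55
ee_pos: [0.465, -0.0603, 0.3614]
tcp_rot: [179.9, 0.1, 90.0]
wrist_force: [0.4, -0.3, -0.1]
opening: 0.0681
grasp_force: 0.0
```

```bash
python3 - <<'E'
from h import *
import pickle
o=bot.get_obs();p=viewer.camera('wrist');save(p,'w20.png');print(o['ee_pos'],o['time'])
for t,z in [('measuring_cylinder',0),('beaker',0),('dropper_bottle',0),('handle',.042),('petri_dish',.011)]:
  r=finder.pinpoint(p,t);print(t,[(np.round(x['position']).tolist(),round(x['p'],2),np.round(atz(p,x['position'],z,o)[0],4)) for x in r[:3]])
q=viewer.camera('scene')
for t,z in [('measuring_cylinder',0),('beaker',0),('dropper_bottle',0),('crucible',.066),('handle',.042)]:
  r=finder.pinpoint(q,t);print('scene',t,[(np.round(x['position']).tolist(),round(x['p'],2),np.round(atz(q,x['position'],z)[0],4)) for x in r[:3]])
# similarity of glassware patch before/after in the scene image
a=cv2.imread('pics/scene0.png');b=cv2.cvtColor(q['color'],cv2.COLOR_RGB2BGR);d=cv2.absdiff(a,b).sum(2)
print('scene diff>60 px in row/drawer area', [(int(y),int(x)) for y,x in zip(*np.nonzero(d[160:255,255:370]>120))][:30])
E
```

```text
[ 0.46496683 -0.06028016  0.361353  ] 65.55
measuring_cylinder [([324.0, 152.0], 0.66, array([ 0.4716, -0.0565,  0.    ])), ([269.0, 208.0], 0.66, array([ 0.3797, -0.1501,  0.    ])), ([355.0, 102.0], 0.62, array([ 0.518 ,  0.0189, -0.    ]))]
beaker [([319.0, 42.0], 0.88, array([0.4632, 0.1021, 0.    ]))]
dropper_bottle [([318.0, 96.0], 0.78, array([0.462 , 0.0286, 0.    ]))]
handle []
petri_dish [([317.0, 94.0], 0.16, array([0.4601, 0.0301, 0.011 ]))]
scene measuring_cylinder [([325.0, 212.0], 0.97, array([ 0.4743, -0.0518,  0.    ])), ([371.0, 263.0], 0.96, array([ 0.3978,  0.1896, -0.    ])), ([351.0, 192.0], 0.57, array([ 0.3793, -0.1559,  0.    ]))]
scene beaker [([339.0, 241.0], 0.79, array([0.4607, 0.0911, 0.    ]))]
scene dropper_bottle [([331.0, 227.0], 0.59, array([0.4689, 0.0235, 0.    ]))]
scene crucible [([354.0, 294.0], 0.76, array([0.4795, 0.3613, 0.066 ]))]
scene handle [([318.0, 213.0], 0.56, array([0.504 , 0.0136, 0.042 ])), ([270.0, 228.0], 0.19, array([0.636 , 0.0708, 0.042 ]))]
scene diff>60 px in row/drawer area [(13, 77), (14, 77), (15, 77), (16, 77), (17, 77), (18, 77), (20, 68), (20, 77), (21, 68), (22, 68), (23, 68), (25, 68), (25, 77), (26, 68), (26, 77), (27, 68), (27, 77), (28, 68), (28, 77), (29, 68), (29, 77), (30, 68), (31, 68), (31, 77), (32, 68), (33, 68), (34, 68), (34, 77), (35, 68), (36, 77)]
```

```bash
python3 - <<'E'
from h import *
q=viewer.camera('scene');t=viewer.camera('top');save(q,'scene9.png');save(t,'top9.png')
def sh(a,b,r):
    f=lambda im:np.float32(cv2.cvtColor(im,cv2.COLOR_BGR2GRAY)[r[1]:r[3],r[0]:r[2]]);A=f(a);B=f(b)
    w=cv2.createHanningWindow(A.shape[::-1],cv2.CV_32F);(s,c)=cv2.phaseCorrelate(A,B,w);return np.round(s,2),round(c,2)
a=cv2.imread('pics/scene0.png');b=cv2.imread('pics/scene9.png');c=cv2.imread('pics/top0.png');d=cv2.imread('pics/top9.png')
for n,r in dict(beaker=(322,212,356,256),dropper=(322,198,344,232),cyl=(314,160,342,218),turq=(340,125,368,200),drawer=(262,180,320,262)).items(): print('scene',n,sh(a,b,r))
for n,r in dict(beaker=(270,196,302,226),dropper=(303,200,327,220),cyl=(331,194,360,222),turq=(362,228,396,254),drawer=(262,150,364,198)).items(): print('top',n,sh(c,d,r))
E
```

```text
scene beaker (array([-0.55,  0.61]), 0.96)
scene dropper (array([-0.12,  0.29]), 0.99)
scene cyl (array([-0.37,  0.18]), 0.94)
scene turq (array([0.06, 0.6 ]), 0.97)
scene drawer (array([-0.03, -0.04]), 0.78)
top beaker (array([-0.24, -0.77]), 0.91)
top dropper (array([2.18, 0.26]), 0.41)
top cyl (array([-21.29,  18.56]), -0.01)
top turq (array([ 9.84, -1.67]), 0.34)
top drawer (array([-0.55,  0.53]), 0.29)
```

The pictures from before and after match to within a pixel (about 2 mm) for the glassware and the drawer, and the crucible is still found on the tripod. I'm handing in.

```bash
python3 -c "
from workcell import bot
print(bot.job_done())"
```

```text
the job is handed in; nothing more can be done
None
```

I handed the job in at about 66 s of the 152 s allowed; no verdict was returned. The crucible is seated upright in the clay triangle, the drawer is shut with the petri dish inside, and all three pieces of glassware are back within about 2–3 mm of where they stood.

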